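Knock a jammed spacer out of the loading fixture

TASK

An aluminium spacer is jammed under the bridge of the loading fixture. Take the wooden knocking block from its sloping cradle and, with it, knock the spacer out sideways towards the open bay until it is clear of the bridge, without the gripper touching the spacer while it is still under there. Put the block back in its cradle as it was, lift the spacer out and set it upright in the empty compartment of the tray, leaving everything else where it is.

Things in the scene. Friction and masses are not known exactly. Their poses are not given: they have to be found in the camera images.
- fixture: Fixed loading fixture. Grey base plate 150 (x) x 170 (y, -78 to +92) x 20 mm high; origin on the bench below the middle of its bridge. A straight channel runs along the fixture's y on the base top (z=20): steel rails 24 mm high (tops z=44), y=-40 to +10, inner faces x=-19 and +17, outer faces x=-33 and +31. The points below have the fixture's axes.
- entry (a point): Middle of the floor at the -y end of the channel (fixture y=-40, z=20 mm). From here to y=-18 shoulders as high as the rails narrow the channel to 30 mm (x=-15 to +15). The knocking block goes in here, in the fixture's +y direction, its top leaning back towards -y so that it gets beneath the bridge and the head.
- bridge (a point): Middle of the underside of the bridge bar, 66 mm above the bench. The bar is 140 mm (x) by 16 mm (y, -8 to +8), 18 mm thick, on two posts of 9 mm radius at x=-58 and +58.
- head (a point): Middle of the underside of the head box over the bridge, 96 mm above the bench. The box spans x=-45 to +45, y=-25 to +15 and goes up to z=165; a handwheel of 20 mm radius on it reaches z=189.
- bay (a point): Middle of the open bay's floor (fixture y=+44, z=20 mm). The bay runs from y=+10 to +78: flat, no rails, ending at a 10 mm high stop (x=-30 to +30, y=+78 to +86). The jammed spacer can be knocked only this way, +y.
- clamp (a point): Face of the brass spring pad in the -x rail (12 x 12 mm, y=-6 to +6, 28 to 40 mm above the bench), pressing the spacer against the +x rail with about 5 N; it comes out 1.5 mm at most when the spacer has left.
- spacer: The jammed part: loose aluminium block 34 (x) x 44 (y) x 40 mm high, about 0.16 kg, origin at the centre of its underside, axes as the fixture's at the start. Starts on the channel floor, its centre 5 to 8 mm to +y of the bridge's middle, held by the side pad: about 8 to 18 N along +y moves it. It is clear of the bridge once its origin is more than 31 mm along the fixture's +y.
- block: Wooden knocking block: loose bar 16 (x) x 20 (y) x 112 mm (z), about 0.09 kg, origin at the centre of its foot end, z along its length. It starts in the cradle leaning 35 degrees from vertical, top towards the cradle's -x, its y along the cradle's y. Grip it across its y faces: cheeks reach 28 mm up from the foot, and beneath it lies only a 10 mm wide rib up to 78 mm.
- cradle: Fixed plywood cradle, base 110 (x=-60 to +50) x 70 x 10 mm, origin on the bench. It holds the block sloping, 35 degrees from vertical, top leaning to the cradle's -x: the block's -x face lies on a rib, its foot on a stop, between two cheeks 27 mm apart.
- cradle_foot (a point): Where the block's origin (foot centre) lies when the block is home in the cradle: 20 mm along the cradle's +x, 30 mm above the bench. Axes parallel to the cradle's (not sloped).
- tray: Fixed grey open tray 120 (x) x 156 (y) x 20 mm high, walls and divider 4 mm, floor 4 mm thick, origin on the bench below its centre. A divider along its x at y=0 makes two compartments about 112 x 72 mm; the one on the +y side (centre y=+38 mm) is empty, the one on the -y side holds a steel bush.
- bush: Bystander: loose steel ring, 32 mm across, 22 mm high, in the -y compartment of the tray; origin under its centre.
- plug: Bystander: loose steel pin 16 mm across, 22 mm high, standing on the fixture's base near the corner at -x, -y (about x=-55, y=-60 mm of the fixture).
- jar: Bystander: jar 48 mm across, 75 mm high, left and beyond; origin under its centre.
- weight: Bystander: steel knob weight 48 mm across, 68 mm high, right and beyond; origin under its centre.
- driver: Bystander: screwdriver about 190 mm long lying across, beyond the fixture.
- sample: Bystander: dark steel block 50 x 35 x 25 mm at the right; origin under its centre.
- rod: Bystander: dark steel cylinder 26 mm across, 60 mm high, standing at the left; origin under its centre.
Mind the look-alikes: they are no part of the job. Leave any orange look-alike of the fixture alone.

How it is judged:
By the outcome, as a careful person would: the job done as asked, in the order asked, and still so for the second after the job is handed in, with the robot touching nothing.
It also fails if it takes over 72 s, if anything falls off the work surface, if the arm or the gripper's body presses on something with over 40 N, if the wrist force passes 120 N, or if a joint passes its speed limit or range.

ROBOT

A 6-joint arm with a two-finger parallel gripper is mounted at the origin on the work surface. World frame = base frame: x ahead of the robot, y to its left, z up, the work surface at z = 0. Lengths are in mm, angles in rad, forces in N, time in s.
With the tool pointing down it reaches from about 400 to 925 mm from the base axis. Payload 12.5 kg.
Tool frame: the origin (TCP) lies midway between the tips of the shut fingers; the grasp point (between the pads) lies 19 mm behind it; z points along the fingers, y is the direction in which the jaws open and shut (so a half turn about z gives the same grasp; the last joint's range is limited). The gripper opens to 95 mm and grips with 3 to 60 N. Pads are 20 mm wide; open, the fingers measure 119 mm over their backs; the gripper's body (75 mm by 180 mm) begins 59 mm behind the grasp point.
Start: joints at [-1.304, 0.491, 1.559, -0, 1.092, -0.106], TCP at [227.665, -582.081, 190.961] pointing down, gripper open.
Joint ranges: [-3.1, 3.1], [-0.84, 2.19], [0.05, 2.79], [-1.13, 4.28], [0.06, 2.93], [-2.69, 2.69]. Speed limits (rad/s): [2.22, 2.22, 2.79, 3.14, 3.14, 3.14].

INTERFACE

Orientations are given as [roll, pitch, yaw] about the fixed x, y, z axes, in that order (R = Rz(yaw) Ry(pitch) Rx(roll)).
In Python, from cell import env gives the robot as it stands.
- The arm moves only by the tool drive_tool, never from a script. Its argument "increments" is a list of rows, each a list of 2 entries, a list of its own where there are three numbers: the shift along the tool's x, y, z as a fraction of full scale, then the turn, a rotation vector about the tool's x, y, z as a fraction of full scale. In form: [[[x, y, z], [ax, ay, az]], ...]. A call has 1 to 5 rows; each row shifts and turns the commanded pose from where the row before left it, along the tool's axes as they then stand; what a row does not reach is not made up. Full scale, the value 1, is 30 mm for a shift and 0.08 rad for a turn. A row lasts 1/12 s, in which the tool goes at most 41.7 mm and 7.16 degrees, less where a joint would pass 70% of its speed; a pose out of reach is approached as far as the arm can. A call with a number of a shift or a turn outside -1 to 1 is refused whole. A call with a gripper value outside its range is refused whole. "jaw" is the opening, from -1 (shut) to 1 (fully open), so that 0 is half open, set as the call begins (left out, the last holds). The fingers move at their own pace and stop on an object; the grip force is fixed at half the most. Time passes only in rows, so rows that do not move let the fingers close. It gives the time, the measured TCP pose, the force and the opening at its end, in the units of the state.
- env.state(): the state, without advancing time (a new reading comes with each control period).
- env.read_camera(name): name is "scene" or "top" or "wrist"; returns a dict with "pixels" (420x560x3 uint8, blue, green, red), "vertical_fov" (degrees; the focal length in pixels is half the picture's height over the tangent of half this angle, whatever the lens; pixels are square), "cx", "cy" (the principal point, pixels), "world_to_cam" (4x4, takes a point from world to camera coordinates). Camera axes: x right, y down, z forward; pixel columns grow to the right and rows downward; lengths in mm; the calibration is good to about 2 mm. A picture is of the moment at which its call begins. There is no depth.
- env.job_done(): hands the job in, once; it reports no verdict.
Trained networks look in a picture, given as the dict that the camera call returned (one of the last four; its "shot" number tells which), for a name from the list of things; names that differ only in an ending like _2 or _b are one class to them, and where a whole thing is asked for, a point or a joint stands for the part that bears it (a point fixed in the world has none). Each returns a list of dicts, best first, with "score" (0 to 1); they miss things now and then, are a little off and sometimes report something else, mostly with a low value. They report only what shows in the picture. A call takes as long as a camera call. They do not tell look-alikes from the thing itself.
- env.boxes_of(target, picture): "point" ([x, y, z] in mm, in world coordinates, good to about 4 mm: the middle of the surface that is visible of it).
- env.tip_of(target, picture): "point" ([x, y, z] in mm, in world coordinates, good to about 4 mm: a listed point, or the origin of a listed thing).
The state is a dict: "t": time; "joints": joint angles; "qvel": joint speeds; "tau": joint torques, N m; "eef_pos": TCP position; "tcp_rot": TCP orientation; "ft_force": force on the tool from outside, world axes, zero at the start; "moment": the same for the moment, N m; "opening": opening from 0.0 (shut) to 1.0 (fully open).
Only numpy, scipy, OpenCV 4.12 (cv2) and the standard library are available. Lean on these libraries where they do the work, as an engineer would, in place of code of your own. Each camera call takes 0.05 s, during which the arm holds its last target.

## Working session

There is one attempt and no reset: what is moved stays moved. The work goes in short steps, Python scripts to look and compute and a tool call to move; the robot and the scene stay as the last step left them, time stands still between calls to the robot, and variables do not carry over. Pictures are saved under pics/ and viewed, and the job is handed in when it is done.

Besides the shell and the picture viewer there is one more tool, called after "Call:" as a command line: name --argument value ..., lists and objects as JSON in quotes. drive_tool: Moves the arm, as the interface text tells. Its arguments: {"type":"object","properties":{"increments":{"type":"array","items":{"type":"array"}},"jaw":{"type":"number"}},"required":["increments"]}

```bash
ls; mkdir -p pics
python3 - <<'E'
from cell import env
import cv2
print(env.state())
for n in ("scene","top","wrist"):
    p=env.read_camera(n); cv2.imwrite(f"pics/{n}0.png",p["pixels"]); print(n,p["vertical_fov"],p["cx"],p["cy"],p["world_to_cam"].tolist() if hasattr(p["world_to_cam"],'tolist') else p["world_to_cam"])
    for k in ("fixture","entry","bridge","head","bay","clamp","spacer","block","cradle","cradle_foot","tray","bush","plug"):
        r=env.tip_of(k,p); print(k,[( [round(float(v)) for v in q["point"]],round(q["score"],2)) for q in r[:3]])
E
```

```text
pics
{'t': 0.0, 'joints': array([-1.30361652e+00,  4.91582036e-01,  1.55946215e+00,  1.67213052e-06,
        1.09171488e+00, -1.05583009e-01]), 'qvel': array([-0.00017973,  0.00098785,  0.0006697 , -0.0004916 ,  0.00047881,
       -0.00095148]), 'tau': array([-1.97630565e-03, -6.12650371e+01, -2.58179730e+01,  6.91940566e-02,
        4.82693198e-02, -1.42282779e-04]), 'eef_pos': array([ 227.5754274 , -581.7926703 ,  190.34343468]), 'tcp_rot': array([-3.14043290e+00, -1.24398809e-04,  3.72761968e-01]), 'ft_force': array([-0.53183064, -0.27859763, -0.18337137]), 'moment': array([0.02375784, 0.01779326, 0.00134962]), 'opening': 0.9980512161621812}
scene 52.47724287482173 275.52773118363723 210.51650184568848 [[-0.42493586226072894, 0.9051770409496018, 0.009167197088180765, 230.20173476924916], [0.5817893276503492, 0.28085176618449315, -0.76331085650815, -239.0327186674181], [-0.6935060859119304, -0.31902477955289527, -0.6459663294896575, 1529.2265045804024], [0.0, 0.0, 0.0, 1.0]]
fixture [([216, 302, 1], 0.87), ([541, -23, 1], 0.84), ([707, -286, 3], 0.42)]
entry [([208, 266, 18], 0.74)
[... 1441 characters left out ...]
 32], 0.98), ([419, -313, 4], 0.7), ([536, -65, 19], 0.42)]
tray [([451, 306, 6], 0.85), ([778, -27, 1], 0.37)]
bush [([436, -311, 30], 0.6), ([417, 272, 2], 0.4), ([702, 260, 0], 0.38)]
plug [([480, -66, 21], 0.53), ([538, -63, 18], 0.4)]
wrist 65.12598378908638 278.1407228507592 201.76395981420316 [[0.365227525093031, -0.9309182855181996, 2.454134620350294e-05, -625.4698554899228], [-0.902098219642101, -0.35391402856324405, 0.2469082066369796, -28.44744586192851], [-0.22984267887616885, -0.09019981193990043, -0.9690388727461018, 389.8383847194759], [0.0, 0.0, 0.0, 1.0]]
fixture []
entry []
bridge []
head []
bay []
clamp []
spacer []
block []
cradle []
cradle_foot []
tray []
bush []
plug []
```

View pics/scene0.png

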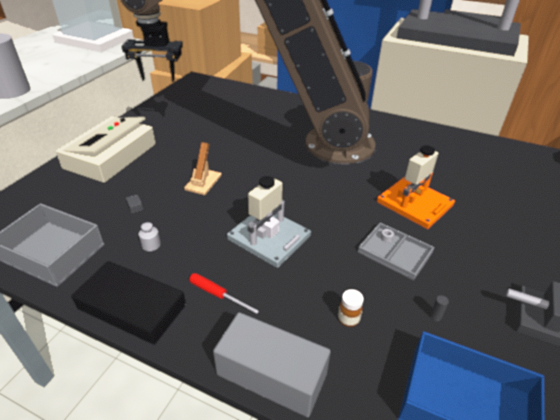

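View pics/top0.png

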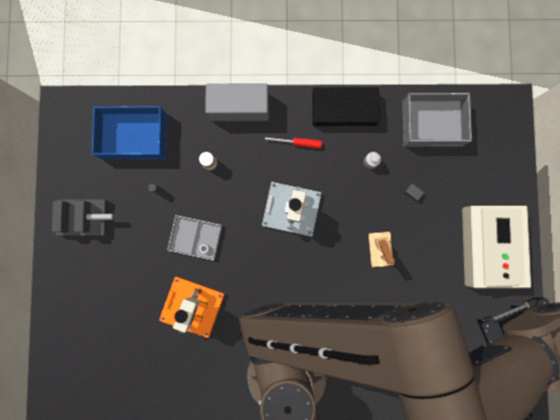

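View pics/wrist0.png

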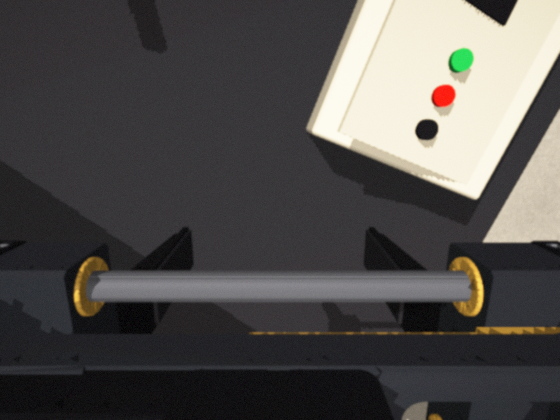

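```bash
cat > h.py <<'E'
import numpy as np, cv2
from scipy.spatial.transform import Rotation as Ro
def f(p): return 210/np.tan(np.radians(p["vertical_fov"]/2))
def proj(p,X):
    X=np.atleast_2d(X); W=np.array(p["world_to_cam"]); c=X@W[:3,:3].T+W[:3,3]
    return c[:,:2]/c[:,2:]*f(p)+[p["cx"],p["cy"]]
def box(x0,x1,y0,y1,z0,z1): 
    return np.array([[x,y,z] for x in(x0,x1) for y in (y0,y1) for z in (z0,z1)],float)
EDG=[(0,1),(2,3),(4,5),(6,7),(0,2),(1,3),(4,6),(5,7),(0,4),(1,5),(2,6),(3,7)]
def T(x,y,z,yaw): return Ro.from_euler('z',yaw).as_matrix(),np.array([x,y,z],float)
def crop(p,c,r,s,name,boxes=[]):
    """boxes: list of (Nx3 world corners,color)"""
    u,v=c; M=np.array([[s,0,-s*(u-r)],[0,s,-s*(v-r*.75)]],float)
    im=cv2.warpAffine(p["pixels"],M,(int(2*r*s),int(1.5*r*s)),flags=cv2.INTER_CUBIC)
    for B,col in boxes:
        q=proj(p,B)@M[:,:2].T+M[:,2]+s/2-.5
        for a,b in EDG: cv2.line(im,tuple(int(t) for t in q[a]),tuple(int(t) for t in q[b]),col,1,cv2.LINE_AA)
    cv2.imwrite(name,im)
FIX=[box(-75,75,-78,92,0,20),box(-33,-19,-40,10,20,44),box(17,31,-40,10,20,44),box(-70,70,-8,8,66,84),box(-45,45,-25,15,96,165),box(-30,30,78,86,20,30)]
E
cat > see.py <<'E'
from cell import env; from h import *
import sys,pickle
d={n:env.read_camera(n) for n in ("scene","top")}
pickle.dump(d,open("shots.pkl","wb"))
E
python3 see.py
python3 - <<'E'
import pickle; from h import *
d=pickle.load(open("shots.pkl","rb"))
for n in d:
    p=d[n]
    for nm,X in (("fix",[543,-24,40]),("cra",[419,-312,30]),("tray",[453,304,0])):
        crop(p,proj(p,X)[0],50,8,f"pics/{n}_{nm}1.png")
E
cd pics; python3 -c "
import cv2,numpy as np
for n in ('fix','cra','tray'):
    a=cv2.imread(f'scene_{n}1.png');b=cv2.imread(f'top_{n}1.png');cv2.imwrite(f'{n}1.png',cv2.resize(np.vstack([a,b]),None,fx=.5,fy=.5,interpolation=cv2.INTER_AREA) )
"
```

```text
(no output)
```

View pics/scene_fix1.png

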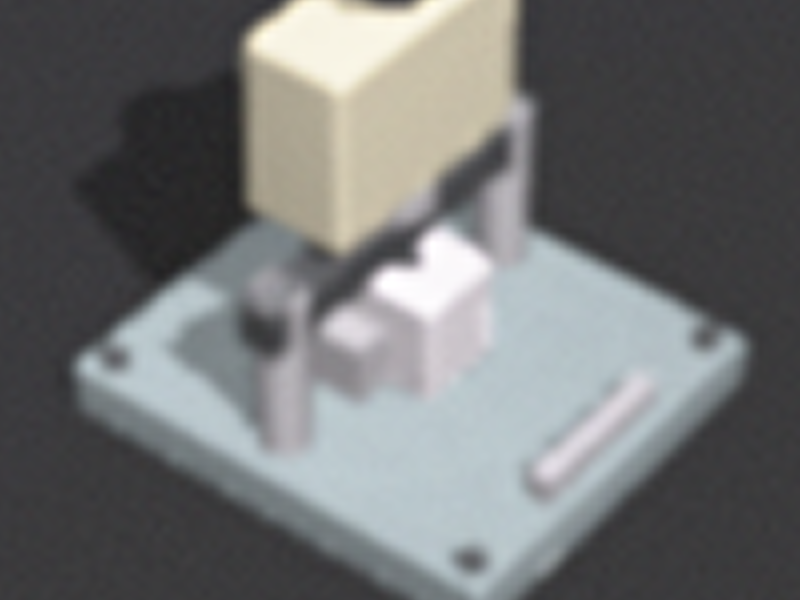

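View pics/top_fix1.png

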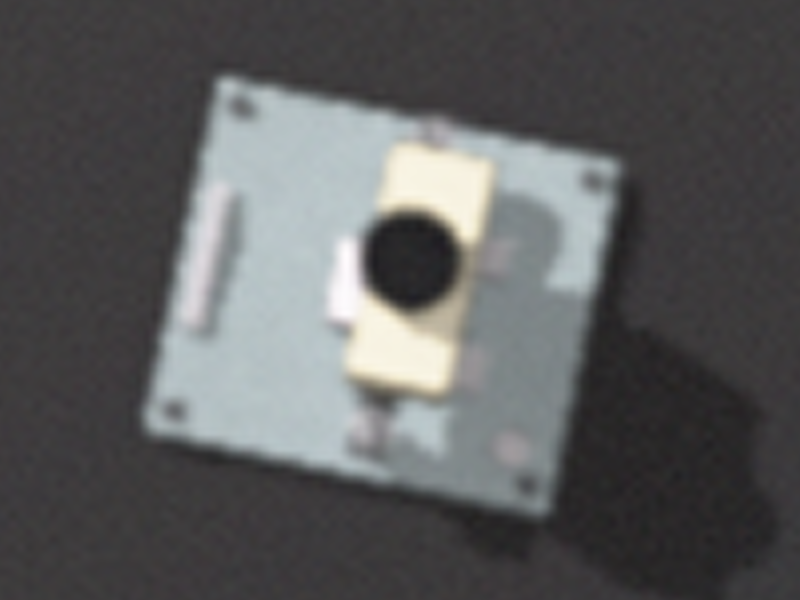

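View pics/scene_cra1.png

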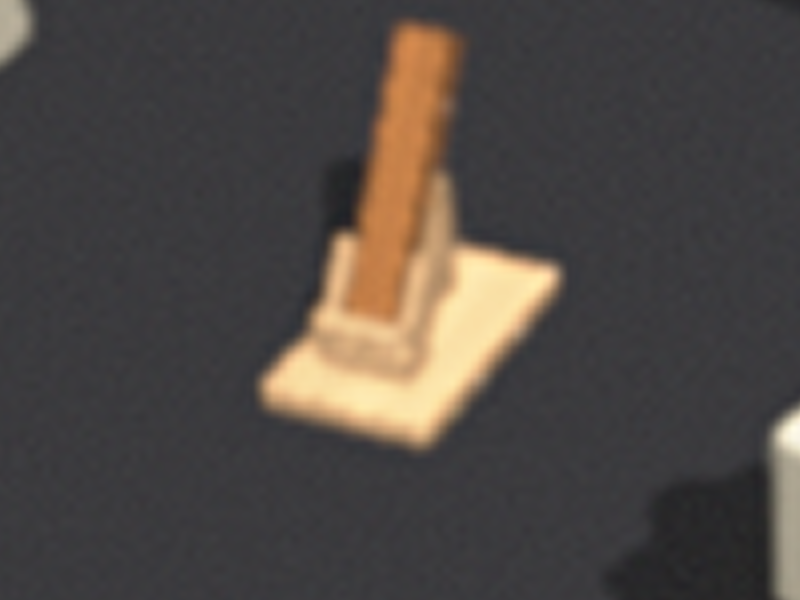

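View pics/top_cra1.png

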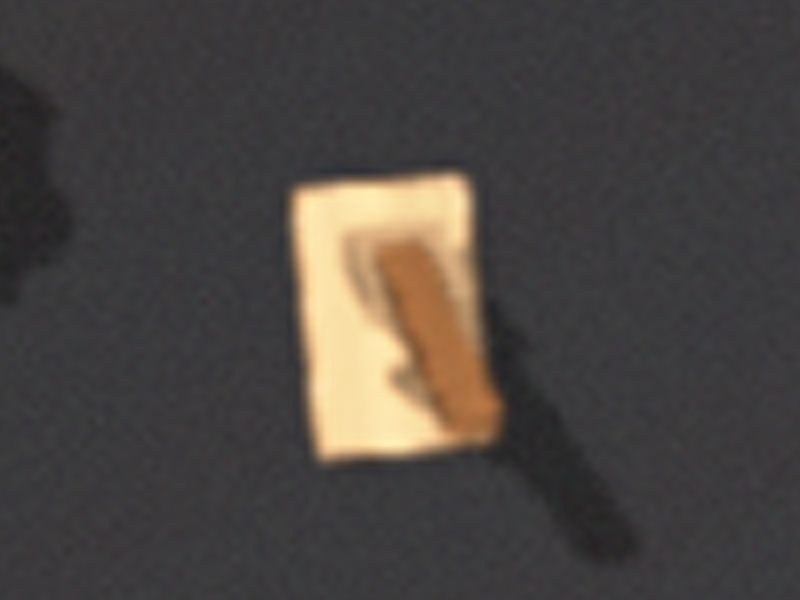

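View pics/tray1.png

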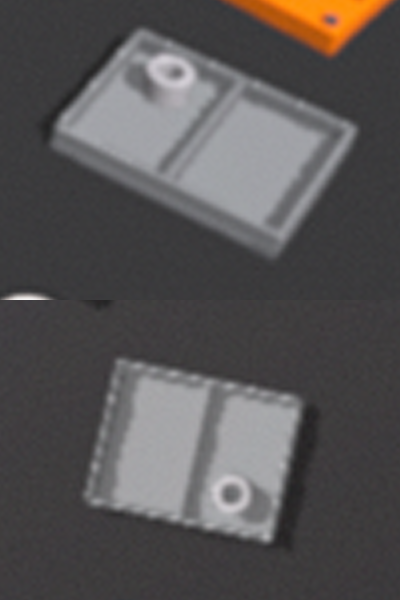

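```bash
cat > fit.py <<'E'
import pickle; from h import *
from scipy.optimize import least_squares
d=pickle.load(open("shots.pkl","rb"))
cen={"fix":[543,-24,40],"cra":[419,-312,30],"tray":[453,304,0]}
def unc(n,nm,pts):
    u,v=proj(d[n],cen[nm])[0]; M0=np.array([u-50,v-37.5])
    return (np.array(pts,float)+.5)/8-.5+M0
obs={
"fix":{"top":([[75,92,20],[75,-78,20],[-75,-78,20],[-75,92,20]],[(220,78),(622,157),(550,515),(147,432)]),
 "scene":([[75,-78,20],[-75,92,20]],[(75,362),(748,345)])},
"cra":{"top":([[50,35,10],[50,-35,10],[-60,35,10]],[(292,187),(470,175),(318,462)]),
 "scene":([[50,-35,10],[50,35,10],[-60,35,10]],[(262,388),(427,434),(562,268)])},
"tray":{"top":([[60,78,20],[60,-78,20],[-60,-78,20],[-60,78,20]],[(238,118),(605,198),(545,484),(172,400)]),
 "scene":([[60,-78,20],[60,78,20],[-60,78,20],[-60,-78,20]],[(104,270),(550,480),(714,250),(276,56)])}}
for nm in obs:
    def pred(q,n,P):
        R,t=T(q[0],q[1],0,q[2]); return proj(d[n],np.array(P,float)@R.T+t)
    for sel in (["top"],["scene"],["top","scene"]):
        fn=lambda q: np.concatenate([(pred(q,n,obs[nm][n][0])-unc(n,nm,obs[nm][n][1])).ravel() for n in sel])
        r=least_squares(fn,[cen[nm][0],cen[nm][1],0])
        print(nm,sel,r.x.round(3),"res px",np.abs(r.fun).max().round(2))
E
python3 fit.py
```

```text
fix ['top'] [ 5.47011e+02 -2.35270e+01 -2.03000e-01] res px 0.31
fix ['scene'] [ 5.42614e+02 -2.67530e+01 -2.37000e-01] res px 0.09
fix ['top', 'scene'] [ 5.45866e+02 -2.44770e+01 -2.12000e-01] res px 1.7
cra ['top'] [ 4.18539e+02 -3.11454e+02  6.80000e-02] res px 0.8
cra ['scene'] [ 4.14023e+02 -3.14989e+02  6.50000e-02] res px 0.74
cra ['top', 'scene'] [ 4.17278e+02 -3.12499e+02  6.60000e-02] res px 1.46
tray ['top'] [ 4.54249e+02  3.05393e+02 -2.14000e-01] res px 0.44
tray ['scene'] [ 4.52888e+02  3.01056e+02 -2.08000e-01] res px 1.6
tray ['top', 'scene'] [ 4.53663e+02  3.02626e+02 -2.11000e-01] res px 1.61
```

```bash
cat > plan.py <<'E'
from h import *
import sys
def Rt(yaw,phi): # tool: x along yaw dir, tilted by phi about tool y ; z points down
    return (Ro.from_euler('z',yaw)*Ro.from_euler('x',np.pi)*Ro.from_euler('y',0)).as_matrix()@Ro.from_euler('y',-0*phi).as_matrix()@Ro.from_euler('y',phi).as_matrix()
def state():
    from cell import env
    s=env.state(); return s,np.array(s["eef_pos"]),Ro.from_euler('xyz',s["tcp_rot"]).as_matrix()
def rows(p,R,p1,R1,n=None,dec=2):
    w=Ro.from_matrix(R.T@R1).as_rotvec(); dp=p1-p
    need=max(np.linalg.norm(dp)/29,np.abs(w).max()/.079,1)
    n=n or int(np.ceil(need)); out=[]; Rc=R.copy(); pc=p.copy()
    for k in range(n):
        sh=Rc.T@(p+dp*(k+1)/n-pc)/30; tn=w/n/.08
        sh=np.round(sh,dec); tn=np.round(tn,dec)
        out.append([sh.tolist(),tn.tolist()]); pc=pc+Rc@sh*30; Rc=Rc@Ro.from_rotvec(tn*.08).as_matrix()
    return out,pc,Rc
def go(p1,R1,n=None,dec=2):
    s,p,R=state(); r,pc,Rc=rows(p,R,np.array(p1,float),R1,n,dec)
    print("t",round(s["t"],2),"dp",(np.array(p1)-p).round(1),"rot",Ro.from_matrix(R.T@R1).as_rotvec().round(3),"rows",len(r))
    for i in range(0,len(r),5): print(str(r[i:i+5]).replace(" ",""))
    return pc,Rc
E
python3 - <<'E'
from plan import *
import pickle
print(Rt(.07,.17).round(2))
from cell import env
p=env.read_camera("wrist"); W=np.array(p["world_to_cam"]); C=-W[:3,:3].T@W[:3,3]
s,x,R=state(); print("cam in tool",(R.T@(C-x)).round(1),"fwd in tool",(R.T@W[2,:3]).round(3))
c=np.array([416.5,-313,0]); Rc=Ro.from_euler('z',.066).as_matrix()
go(c+Rc@[-17-25,0,68.6+140],Rt(.066,np.radians(10)))
E
```

```text
[[ 0.98  0.07  0.17]
 [ 0.07 -1.    0.01]
 [ 0.17  0.   -0.99]]
cam in tool [  69.4    0.4 -193.8] fwd in tool [-0.247  0.     0.969]
t 2.25 dp [147.  266.3  17.6] rot [-0.027  0.173  0.306] rows 11
[[[0.71,-0.59,-0.05],[-0.03,0.2,0.35]],[[0.69,-0.61,-0.05],[-0.03,0.2,0.35]],[[0.68,-0.63,-0.03],[-0.03,0.2,0.35]],[[0.66,-0.64,-0.03],[-0.03,0.2,0.35]],[[0.64,-0.67,-0.01],[-0.03,0.2,0.35]]]
[[[0.62,-0.68,-0.01],[-0.03,0.2,0.35]],[[0.6,-0.7,-0.0],[-0.03,0.2,0.35]],[[0.58,-0.72,0.01],[-0.03,0.2,0.35]],[[0.57,-0.73,0.01],[-0.03,0.2,0.35]],[[0.54,-0.75,0.03],[-0.03,0.2,0.35]]]
[[[0.52,-0.76,0.02],[-0.03,0.2,0.35]]]
```

Call:
drive_tool --increments '[[[0.71,-0.59,-0.05],[-0.03,0.2,0.35]],[[0.69,-0.61,-0.05],[-0.03,0.2,0.35]],[[0.68,-0.63,-0.03],[-0.03,0.2,0.35]],[[0.66,-0.64,-0.03],[-0.03,0.2,0.35]],[[0.64,-0.67,-0.01],[-0.03,0.2,0.35]]]' --jaw 0.2

```text
t: 2.67
eef_pos: [295.0, -459.8, 199.0]
tcp_rot: [3.135, -0.081, 0.231]
ft_force: [-0.0, 0.2, 0.6]
opening: 0.707
```

Call:
drive_tool --increments '[[[0.62,-0.68,-0.01],[-0.03,0.2,0.35]],[[0.6,-0.7,0],[-0.03,0.2,0.35]],[[0.58,-0.72,0.01],[-0.03,0.2,0.35]],[[0.57,-0.73,0.01],[-0.03,0.2,0.35]],[[0.54,-0.75,0.03],[-0.03,0.2,0.35]]]'

```text
t: 3.08
eef_pos: [361.8, -338.7, 207.2]
tcp_rot: [3.14, -0.162, 0.091]
ft_force: [0.5, -1.0, -0.2]
opening: 0.6
```

Call:
drive_tool --increments '[[[0.52,-0.76,0.02],[-0.03,0.2,0.35]],[[0,0,0],[0,0,0]],[[0,0,0],[0,0,0]]]'

```text
t: 3.33
eef_pos: [375.0, -315.0, 209.2]
tcp_rot: [-3.141, -0.178, 0.066]
ft_force: [0.5, -0.1, 0.1]
opening: 0.601
```

```bash
cat > wr.py <<'E'
from cell import env; from plan import *
import sys,pickle
p=env.read_camera("wrist"); pickle.dump(p,open("w.pkl","wb"))
cv2.imwrite(sys.argv[1],cv2.resize(p["pixels"],(784,588),interpolation=cv2.INTER_CUBIC))
s,x,R=state(); print(round(s["t"],2),x.round(1),s["tcp_rot"].round(3),s["ft_force"].round(1),round(s["opening"],3),s["joints"].round(2))
E
python3 wr.py pics/w1.png
```

```text
3.38 [ 374.8 -315.8  209. ] [-3.142 -0.177  0.066] [-0.4 -0.7 -0.4] 0.6 [-0.93  0.23  1.94  0.19  0.88  0.46]
```

View pics/w1.png

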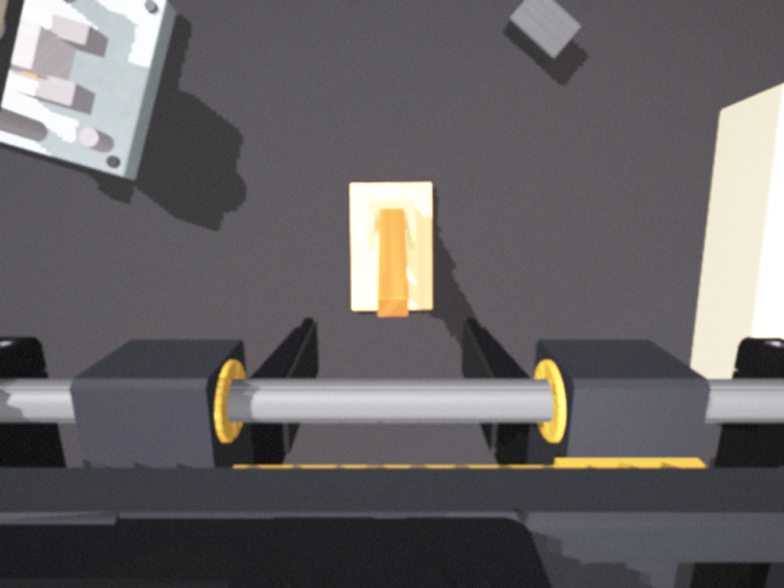

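Run:
```python
import pickle; from h import *
from scipy.optimize import least_squares
p=pickle.load(open("w.pkl","rb"))
o=np.array([(350,182),(432,182),(434,312),(351,310)],float)/1.4-.15
P=np.array([[50,35,10],[50,-35,10],[-60,-35,10],[-60,35,10]],float)
def pr(q): R,t=T(q[0],q[1],0,q[2]); return proj(p,P@R.T+t)
r=least_squares(lambda q:(pr(q)-o).ravel(),[416,-313,.06]); print(r.x.round(3),r.fun.round(2))
crop(p,proj(p,[417,-313,40])[0],55,7,"pics/w1c.png",[(P[[0]*8]*0+0,(0,0,0))] if 0 else [])
x,y,yaw=r.x
R,t=T(x,y,0,yaw)
a=np.radians(35); Rb=Ro.from_euler('y',-a).as_matrix()
B=(box(-8,8,-10,10,0,112)@Rb.T+[20,0,30])@R.T+t
crop(p,proj(p,[417,-313,40])[0],55,7,"pics/w1c.png",[(B,(255,0,0)),(box(-60,50,-35,35,0,10)@R.T+t,(0,255,0))])
```

```text
[ 4.16333e+02 -3.14333e+02  7.20000e-02] [ 0.62  0.96  0.02  0.66 -1.55 -1.71  0.89  0.01]
```

View pics/w1c.png

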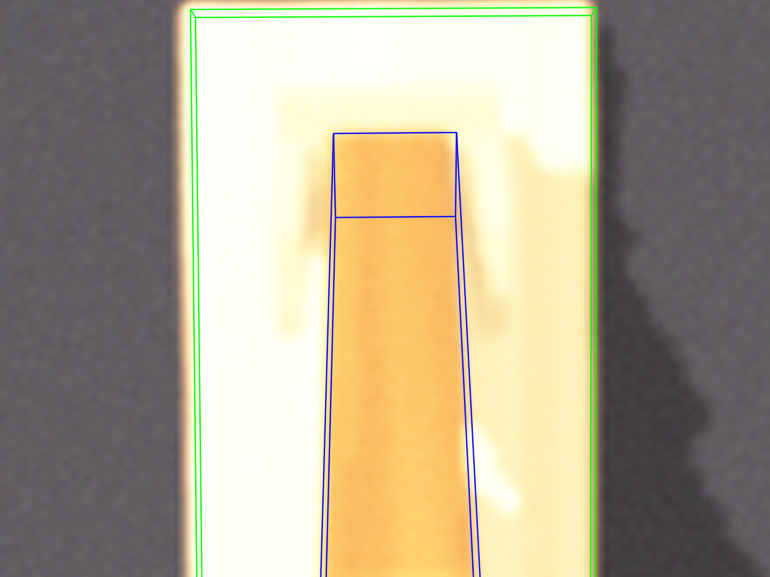

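Run:
```python
from plan import *
c=np.array([416.5,-314,0]); Rc=Ro.from_euler('z',.067).as_matrix()
go(c+Rc@[-18.,0,70.3],Rt(.067,np.radians(10)))
```

```text
t 3.38 dp [  23.7    0.6 -138.7] rot [ 0.    -0.003 -0.001] rows 5
[[[-0.01,0.01,0.94],[0.0,-0.01,-0.0]],[[-0.0,0.0,0.94],[0.0,-0.01,-0.0]],[[-0.01,0.01,0.93],[0.0,-0.01,-0.0]],[[-0.01,0.01,0.94],[0.0,-0.01,-0.0]],[[-0.0,0.0,0.94],[0.0,-0.01,-0.0]]]
```

Call:
drive_tool --increments '[[[0,0.01,0.94],[0,0,0]],[[0,0.01,0.94],[0,0,0]],[[0,0.01,0.94],[0,0,0]],[[0,0,0.94],[0,0,0]],[[0,0,0.94],[0,0,0]]]'

```text
t: 3.8
eef_pos: [399.3, -316.1, 68.6]
tcp_rot: [-3.141, -0.177, 0.063]
ft_force: [-0.6, -0.8, -0.1]
opening: 0.601
```

Call:
drive_tool --increments '[[[0,0,0],[0,0,0]],[[0,0,0],[0,0,0]]]'

```text
t: 3.97
eef_pos: [399.0, -315.3, 69.2]
tcp_rot: [-3.138, -0.176, 0.063]
ft_force: [-0.5, 0.2, 1.0]
opening: 0.601
```

```bash
python3 wr.py pics/w2.png
```

```text
4.02 [ 399.4 -315.7   70.4] [-3.14  -0.177  0.063] [ 0.  -0.1  0.2] 0.601 [-0.88  0.47  2.06  0.29  0.53  0.38]
```

View pics/w2.png

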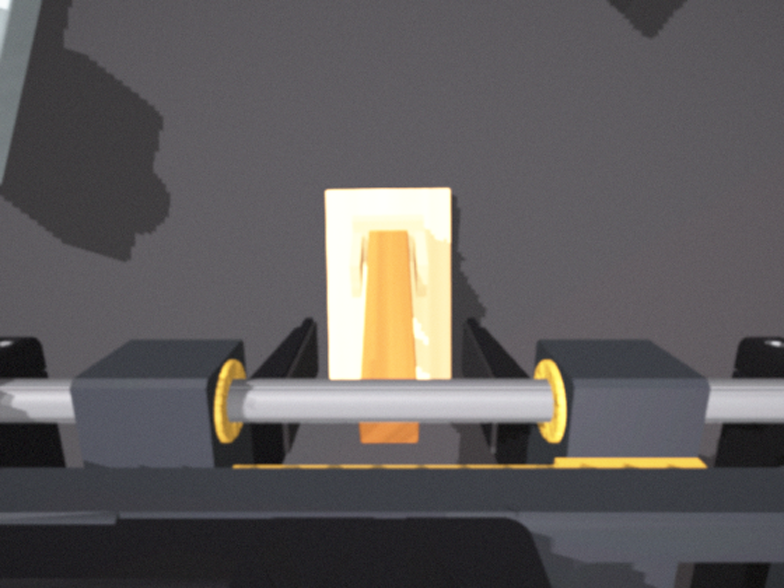

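Call:
drive_tool --increments '[[[0,0,0],[0,0,0]],[[0,0,0],[0,0,0]],[[0,0,0],[0,0,0]],[[0,0,0],[0,0,0]],[[0,0,0],[0,0,0]]]' --jaw -1

```text
t: 4.43
eef_pos: [399.6, -315.1, 70.6]
tcp_rot: [3.142, -0.178, 0.064]
ft_force: [0.3, -0.4, 0.9]
opening: 0.303
```

Call:
drive_tool --increments '[[[0,0,0],[0,0,0]],[[0,0,0],[0,0,0]],[[0,0,0],[0,0,0]]]'

```text
t: 4.68
eef_pos: [399.6, -314.9, 70.2]
tcp_rot: [-3.141, -0.178, 0.064]
ft_force: [-2.6, 0.6, 6.2]
opening: 0.206
```

```bash
python3 wr.py pics/w3.png; python3 -c "
from cell import env
import numpy as np
print(np.mean([env.state()['eef_pos'] for _ in range(3)],0))"
```

```text
4.73 [ 399.6 -314.9   70.2] [-3.141 -0.177  0.064] [-1.8  1.2  5.9] 0.214 [-0.88  0.47  2.06  0.29  0.53  0.38]
[ 399.5704427  -314.91898002   70.21460654]
```

View pics/w3.png

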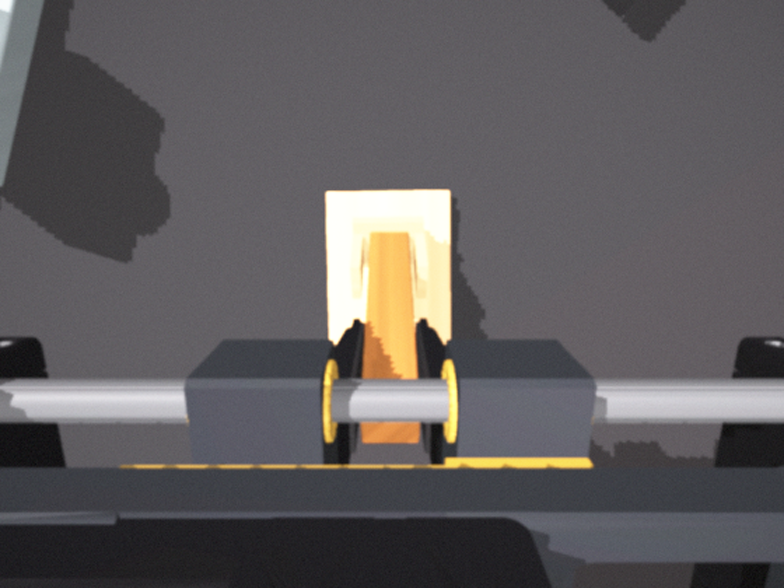

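Run:
```python
from plan import *
s,p,R=state()
Rc=Ro.from_euler('z',.066).as_matrix(); a=np.radians(35)
go(p+Rc@[-58*np.sin(a),0,58*np.cos(a)],R,n=2)
```

```text
t 4.73 dp [-33.2  -2.2  47.5] rot [0. 0. 0.] rows 2
[[[-0.41,0.0,-0.88],[0.0,0.0,0.0]],[[-0.4,0.0,-0.87],[0.0,0.0,0.0]]]
```

Call:
drive_tool --increments '[[[-0.2,0,-0.44],[0,0,0]],[[-0.2,0,-0.44],[0,0,0]],[[-0.2,0,-0.44],[0,0,0]],[[-0.2,0,-0.44],[0,0,0]],[[0.17,0,-0.95],[0,0,0]]]'

```text
t: 5.15
eef_pos: [364.8, -315.8, 145.1]
tcp_rot: [-3.136, -0.174, 0.063]
ft_force: [-0.2, 0.0, -1.2]
opening: 0.202
```

Call:
drive_tool --increments '[[[0.17,0,-0.95],[0,0,0]],[[0.17,0,-0.95],[0,0,0]],[[0.17,0,-0.95],[0,0,0]],[[0,0,0],[0,0,0]],[[0,0,0],[0,0,0]]]'

```text
t: 5.57
eef_pos: [366.8, -317.3, 234.4]
tcp_rot: [3.14, -0.179, 0.064]
ft_force: [-0.6, 0.4, -0.8]
opening: 0.208
```

```bash
python3 wr.py pics/w4.png
python3 - <<'E'
from plan import *
# view pose for fixture: TCP above entry side
F=np.array([545.5,-25,0]); yaw=-.212; Rf=Ro.from_euler('z',yaw).as_matrix()
go(F+Rf@[0,-115,215],Rt(yaw+np.pi/2,np.radians(30)))
E
```

```text
5.62 [ 366.5 -316.9  233.2] [-3.141 -0.177  0.064] [-0.3 -0.6 -1.3] 0.206 [-0.94  0.2   1.92  0.19  0.94  0.46]
t 5.62 dp [154.8 179.4 -18.2] rot [ 0.446  0.296 -1.222] rows 16
[[[0.33,-0.35,0.1],[0.35,0.23,-0.95]],[[0.36,-0.33,0.11],[0.35,0.23,-0.95]],[[0.38,-0.29,0.13],[0.35,0.23,-0.95]],[[0.4,-0.25,0.15],[0.35,0.23,-0.95]],[[0.41,-0.23,0.16],[0.35,0.23,-0.95]]]
[[[0.42,-0.19,0.17],[0.35,0.23,-0.95]],[[0.44,-0.14,0.18],[0.35,0.23,-0.95]],[[0.44,-0.11,0.2],[0.35,0.23,-0.95]],[[0.44,-0.08,0.21],[0.35,0.23,-0.95]],[[0.45,-0.03,0.21],[0.35,0.23,-0.95]]]
[[[0.44,0.01,0.23],[0.35,0.23,-0.95]],[[0.43,0.05,0.23],[0.35,0.23,-0.95]],[[0.43,0.09,0.24],[0.35,0.23,-0.95]],[[0.41,0.12,0.24],[0.35,0.23,-0.95]],[[0.4,0.17,0.25],[0.35,0.23,-0.95]]]
[[[0.38,0.2,0.25],[0.35,0.23,-0.95]]]
```

View pics/w4.png

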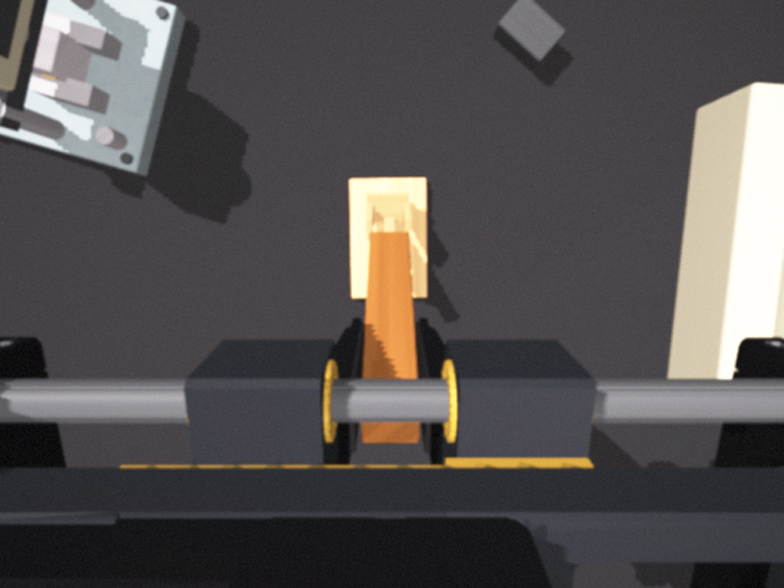

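Call:
drive_tool --increments '[[[0.33,-0.35,0.1],[0.35,0.23,-0.95]],[[0.36,-0.33,0.11],[0.35,0.23,-0.95]],[[0.38,-0.29,0.13],[0.35,0.23,-0.95]],[[0.4,-0.25,0.15],[0.35,0.23,-0.95]],[[0.41,-0.23,0.16],[0.35,0.23,-0.95]]]'

```text
t: 6.03
eef_pos: [415.0, -260.0, 226.0]
tcp_rot: [-3.085, -0.281, 0.454]
ft_force: [-0.2, -0.6, -0.9]
opening: 0.208
```

Call:
drive_tool --increments '[[[0.42,-0.19,0.17],[0.35,0.23,-0.95]],[[0.44,-0.14,0.18],[0.35,0.23,-0.95]],[[0.44,-0.11,0.2],[0.35,0.23,-0.95]],[[0.44,-0.08,0.21],[0.35,0.23,-0.95]],[[0.45,-0.03,0.21],[0.35,0.23,-0.95]]]'

```text
t: 6.45
eef_pos: [463.2, -203.9, 220.5]
tcp_rot: [-3.076, -0.397, 0.85]
ft_force: [0.2, 0.1, -1.8]
opening: 0.211
```

Call:
drive_tool --increments '[[[0.44,0.01,0.23],[0.35,0.23,-0.95]],[[0.43,0.05,0.23],[0.35,0.23,-0.95]],[[0.43,0.09,0.24],[0.35,0.23,-0.95]],[[0.41,0.12,0.24],[0.35,0.23,-0.95]],[[0.4,0.17,0.25],[0.35,0.23,-0.95]]]'

```text
t: 6.87
eef_pos: [511.8, -148.1, 214.7]
tcp_rot: [-3.119, -0.507, 1.267]
ft_force: [-0.3, 0.0, -1.0]
opening: 0.207
```

Call:
drive_tool --increments '[[[0.38,0.2,0.25],[0.35,0.23,-0.95]],[[0,0,0],[0,0,0]],[[0,0,0],[0,0,0]]]'

```text
t: 7.12
eef_pos: [521.3, -137.2, 213.6]
tcp_rot: [-3.133, -0.525, 1.349]
ft_force: [-0.1, -0.6, -1.0]
opening: 0.209
```

```bash
python3 wr.py pics/w5.png
```

```text
7.17 [ 521.1 -137.5  214.1] [-3.134 -0.525  1.349] [ 0.2 -0.1 -0.7] 0.209 [-0.64  0.43  1.73  0.5   1.27 -0.64]
```

View pics/w5.png

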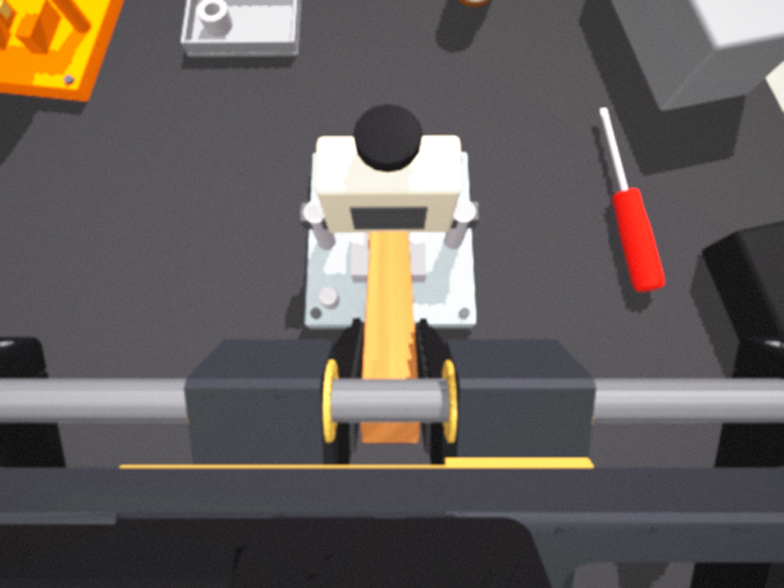

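```bash
cat > fo.py <<'E'
from plan import *
import pickle,sys
p=pickle.load(open("w.pkl","rb"))
def blockbox(pt,Rtool,s=72,th=np.radians(25)):
    # block angle relative to tool up: 25 deg
    Rb=Rtool@Ro.from_euler('x',np.pi).as_matrix()@Ro.from_euler('y',-th).as_matrix()
    # tool flipped -> (x, -y, up)
    g=pt-19*Rtool[:,2]; o=g-s*Rb[:,2]
    return box(-8,8,-10,10,0,112)@Rb.T+o,o,Rb
if __name__=="__main__":
    F=[float(v) for v in sys.argv[1:4]]; R,t=T(F[0],F[1],0,F[2])
    s,pt,Rtool=state(); B,o,Rb=blockbox(pt,Rtool)
    print("foot in fixture",(R.T@(o-t)).round(1),"lean",np.degrees(np.arccos(Rb[2,2])).round(1))
    bx=[(b@R.T+t,(0,180,0)) for b in FIX]+[(B,(255,0,0))]
    crop(p,proj(p,t+[0,0,60])[0],75,5.2,sys.argv[4],bx)
E
python3 fo.py 545.5 -25 -.212 pics/w5c.png
```

```text
foot in fixture [ -0.  -65.6 189.3] lean 55.1
```

View pics/w5c.png

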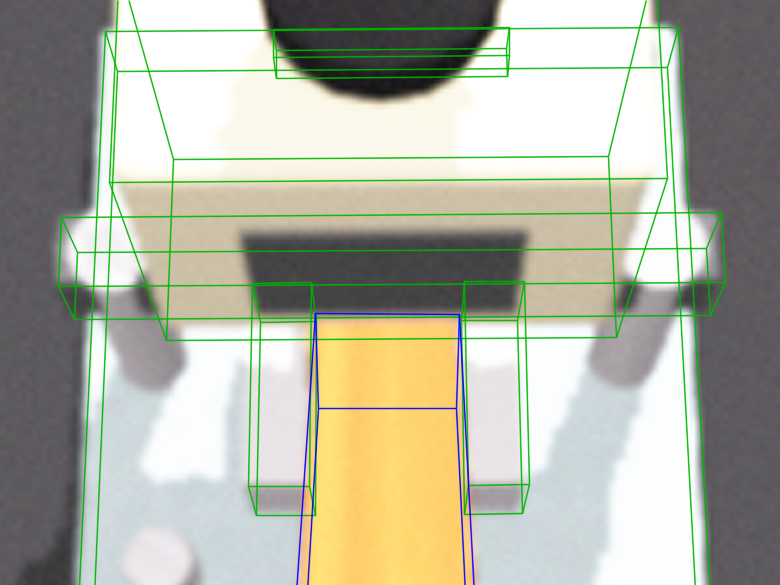

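```bash
cat > fx.py <<'E'
from fo import *
F=np.array([546.,-23.2,0]); yaw=-.210; Rf=Ro.from_euler('z',yaw).as_matrix()
def here():
    s,p,R=state(); B,o,Rb=blockbox(p,R); return s,p,R,Rf.T@(o-F),Rb
def foot_to(f,n=None,phi=30):
    s,p,R,o,Rb=here(); R1=Rt(yaw+np.pi/2,np.radians(phi))
    B0,o0,_=blockbox(np.zeros(3),R1); p1=F+Rf@np.array(f,float)-o0
    print("foot now",o.round(1)); return go(p1,R1,n)
E
python3 -c "
from fx import *
foot_to([0,-64,34])"
```

```text
foot now [ -0.3 -67.5 189.3]
t 7.17 dp [   1.2    3.3 -155.2] rot [-0.002 -0.001 -0.01 ] rows 6
[[[-0.42,0.01,0.76],[-0.0,-0.0,-0.02]],[[-0.41,0.01,0.75],[-0.0,-0.0,-0.02]],[[-0.42,0.0,0.76],[-0.0,-0.0,-0.02]],[[-0.41,0.01,0.75],[-0.0,-0.0,-0.02]],[[-0.42,0.01,0.76],[-0.0,-0.0,-0.02]]]
[[[-0.41,0.0,0.76],[-0.0,-0.0,-0.02]]]
```

Call:
drive_tool --increments '[[[-0.42,0.01,0.76],[0,0,-0.02]],[[-0.41,0.01,0.75],[0,0,-0.02]],[[-0.42,0,0.76],[0,0,-0.02]],[[-0.41,0.01,0.75],[0,0,-0.02]],[[-0.42,0.01,0.76],[0,0,-0.02]]]'

```text
t: 7.58
eef_pos: [522.3, -135.6, 84.8]
tcp_rot: [-3.141, -0.524, 1.358]
ft_force: [0.4, 0.0, -0.8]
opening: 0.207
```

Call:
drive_tool --increments '[[[-0.41,0,0.76],[0,0,-0.02]],[[0,0,0],[0,0,0]],[[0,0,0],[0,0,0]]]'

```text
t: 7.83
eef_pos: [522.5, -134.5, 59.7]
tcp_rot: [-3.139, -0.525, 1.36]
ft_force: [0.4, 0.3, -0.9]
opening: 0.206
```

```bash
python3 wr.py pics/w6.png; python3 fo.py 546 -23.2 -.21 pics/w6c.png; python3 -c "
from fx import *
foot_to([0,-64,29])"
python3 see.py
python3 - <<'E'
import pickle; from h import *
d=pickle.load(open("shots.pkl","rb"))
p=d["scene"]; crop(p,proj(p,[540,-40,40])[0],45,8,"pics/s6.png")
E
```

```text
7.88 [ 523.1 -134.8   60.8] [ 3.141 -0.525  1.361] [ 0.2  0.3 -1.2] 0.21 [-0.63  0.63  1.86  0.59  0.97 -0.84]
foot in fixture [  0.9 -64.4  36. ] lean 55.1
foot now [  0.9 -64.4  36. ]
t 7.88 dp [-0.8  0.6 -7. ] rot [ 0.    -0.001  0.   ] rows 1
[[[-0.1,-0.03,0.21],[0.0,-0.01,0.01]]]
```

View pics/w6c.png

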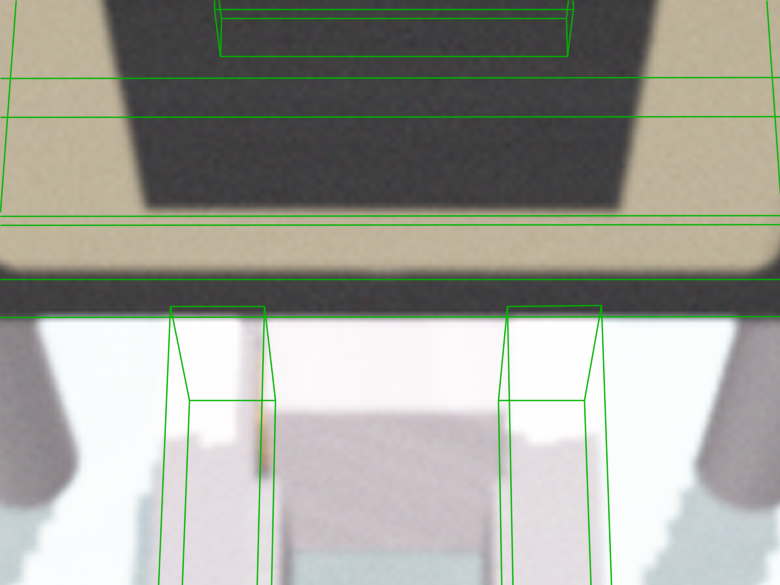

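View pics/s6.png

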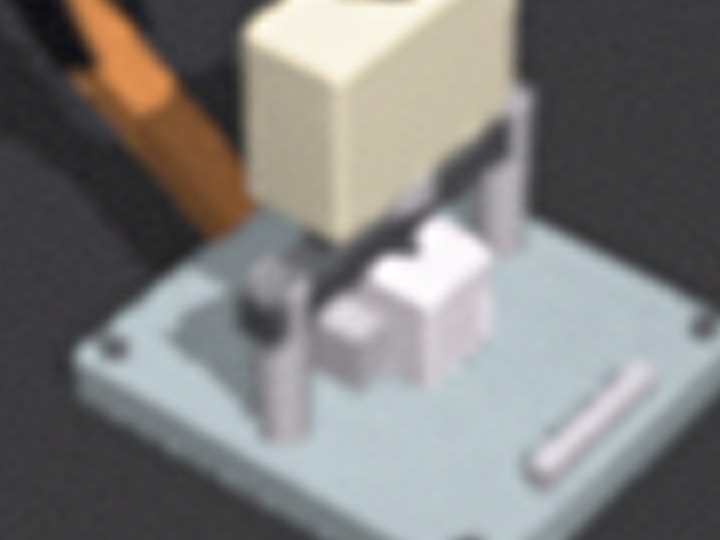

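View pics/w6.png

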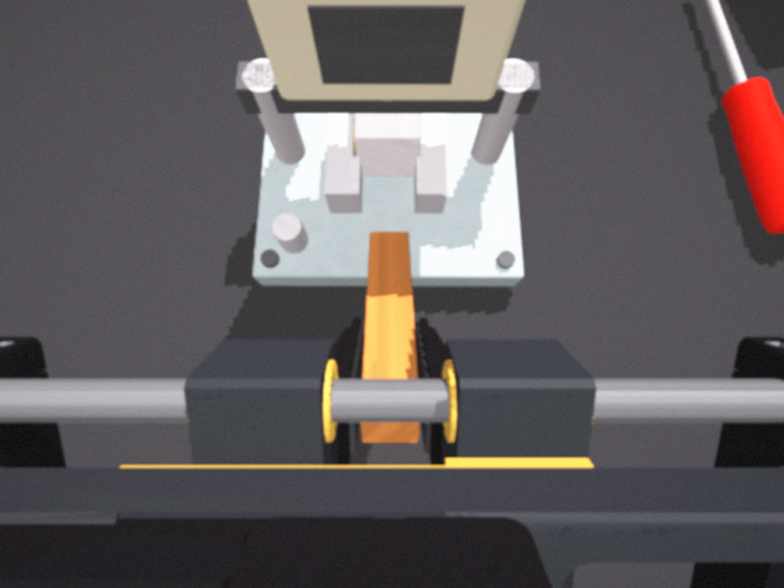

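Call:
drive_tool --increments '[[[-0.1,-0.05,0.2],[0,0,0]],[[0.3,0,0.173],[0,0,0]],[[0.3,0,0.173],[0,0,0]],[[0.3,0,0.173],[0,0,0]],[[0,0,0],[0,0,0]]]'

```text
t: 8.4
eef_pos: [528.4, -100.8, 53.8]
tcp_rot: [3.141, -0.525, 1.365]
ft_force: [-0.5, -0.2, -1.0]
opening: 0.21
```

```bash
python3 wr.py pics/w7.png; python3 -c "
from fx import *
print(here()[3])"
```

```text
8.45 [ 528.4 -101.7   53.7] [ 3.141 -0.525  1.365] [ 0.3 -1.5 -1. ] 0.205 [-0.58  0.63  1.89  0.62  0.93 -0.83]
[ -0.9974714  -30.92228157  28.90702839]
```

View pics/w7.png

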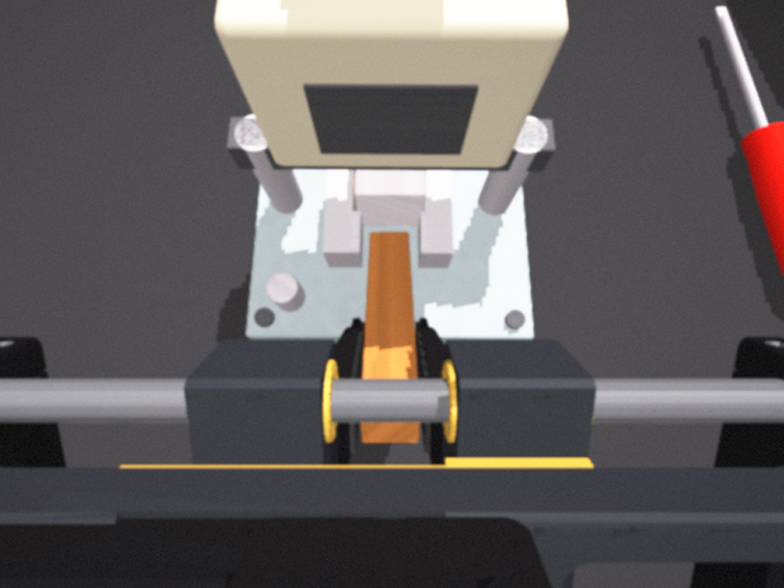

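Call:
drive_tool --increments '[[[0.17,0,0.1],[0,0,0]],[[0.17,0,0.1],[0,0,0]],[[0.17,0,0.1],[0,0,0]],[[0.17,0,0.1],[0,0,0]],[[0.17,0,0.1],[0,0,0]]]'

```text
t: 8.87
eef_pos: [534.9, -75.1, 53.4]
tcp_rot: [3.139, -0.522, 1.364]
ft_force: [-2.4, -8.6, 3.1]
opening: 0.206
```

```bash
python3 wr.py pics/w8.png; python3 -c "
from fx import *
print(here()[3])"
python3 see.py
python3 - <<'E'
import pickle; from h import *
d=pickle.load(open("shots.pkl","rb"))
p=d["scene"]; crop(p,proj(p,[540,-40,40])[0],45,8,"pics/s8.png")
E
```

```text
8.92 [534.9 -74.1  53.4] [ 3.139 -0.523  1.364] [-1.5 -3.6 -0.2] 0.21 [-0.53  0.63  1.9   0.65  0.9  -0.81]
[-0.24284002 -2.61993212 28.48380827]
```

View pics/s8.png

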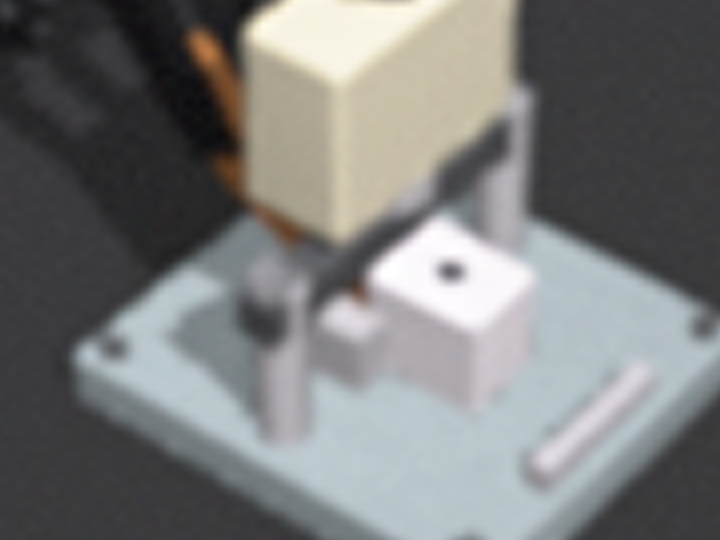

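View pics/w8.png

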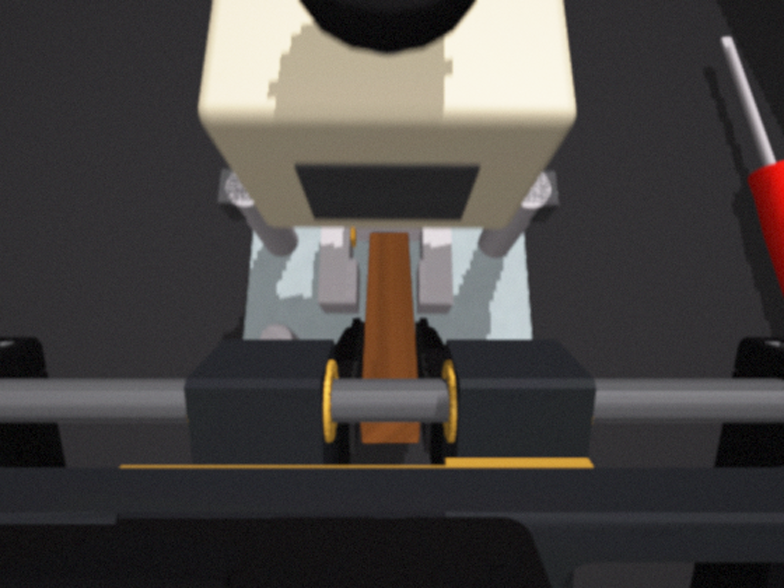

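Call:
drive_tool --increments '[[[0.14,0,0.083],[0,0,0]],[[0.14,0,0.083],[0,0,0]],[[0.14,0,0.083],[0,0,0]],[[0.14,0,0.083],[0,0,0]],[[0,0,0],[0,0,0]]]'

```text
t: 9.43
eef_pos: [538.4, -54.0, 53.0]
tcp_rot: [3.141, -0.525, 1.364]
ft_force: [0.3, -0.2, -0.2]
opening: 0.207
```

```bash
python3 -c "
from fx import *
print(here()[3])"
python3 see.py
python3 - <<'E'
import pickle; from h import *
d=pickle.load(open("shots.pkl","rb"))
p=d["scene"]; crop(p,proj(p,[540,-20,40])[0],45,8,"pics/s9.png")
p=d["top"]; crop(p,proj(p,[540,-20,40])[0],45,8,"pics/t9.png")
E
```

```text
[-1.15427366 17.81973572 28.24270494]
```

View pics/s9.png

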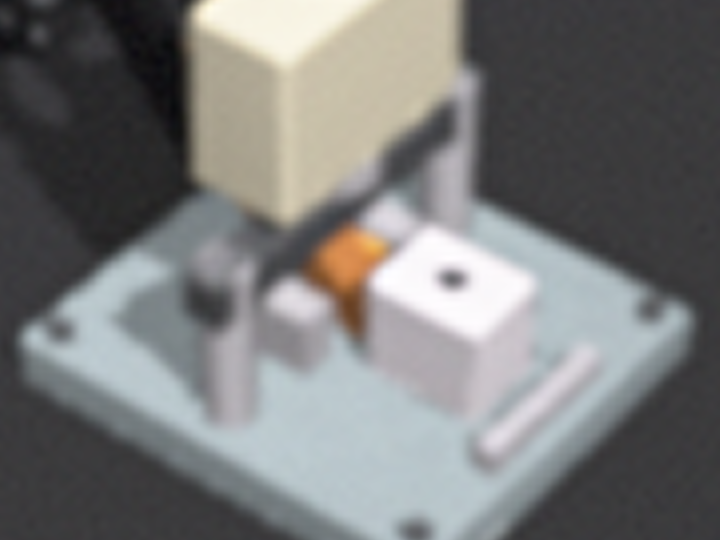

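View pics/t9.png

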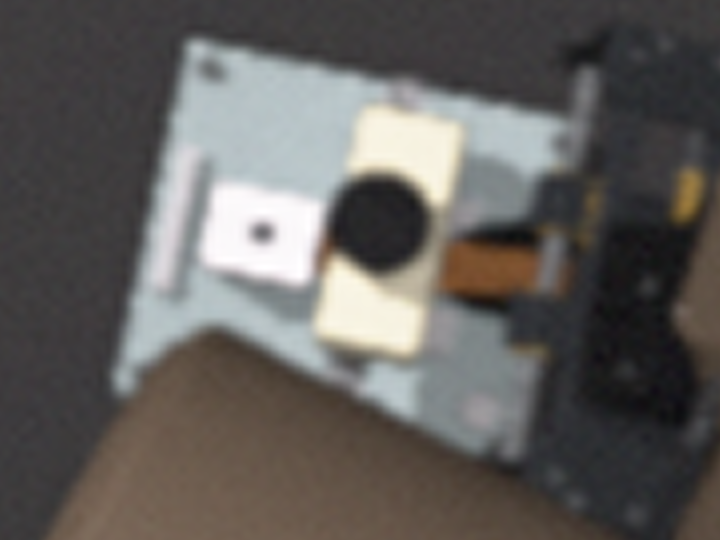

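Call:
drive_tool --increments '[[[-0.48,0,-0.28],[0,0,0]],[[-0.48,0,-0.28],[0,0,0]],[[-0.48,0,-0.28],[0,0,0]],[[-0.48,0,-0.28],[0,0,0]],[[-0.48,0,-0.28],[0,0,0]]]'

```text
t: 9.95
eef_pos: [521.0, -137.4, 53.3]
tcp_rot: [3.141, -0.525, 1.363]
ft_force: [0.1, 0.4, -1.4]
opening: 0.211
```

Call:
drive_tool --increments '[[[0.42,0,-0.75],[0,0,0]],[[0.42,0,-0.75],[0,0,0]],[[0.42,0,-0.75],[0,0,0]],[[0.42,0,-0.75],[0,0,0]],[[0.42,0,-0.75],[0,0,0]]]'

```text
t: 10.37
eef_pos: [520.4, -138.4, 183.4]
tcp_rot: [3.141, -0.525, 1.363]
ft_force: [0.7, -0.1, -1.2]
opening: 0.206
```

Call:
drive_tool --increments '[[[0,0,0],[0,0,0]]]'

```text
t: 10.45
eef_pos: [522.0, -139.3, 186.4]
tcp_rot: [3.134, -0.522, 1.366]
ft_force: [0.8, -0.7, -1.3]
opening: 0.211
```

Run:
```python
from plan import *
H=np.array([399.6,-314.95,70.2]); RH=Ro.from_euler('xyz',[-3.1415,-.177,.064]).as_matrix()
Rc=Ro.from_euler('z',.066).as_matrix(); a=np.radians(35)
go(H+Rc@[-58*np.sin(a),0,58*np.cos(a)]+[0,0,100],RH)
```

```text
t 10.45 dp [-155.6 -177.9   31.3] rot [-0.442 -0.299  1.227] rows 16
[[[-0.34,-0.24,-0.27],[-0.35,-0.23,0.96]],[[-0.36,-0.21,-0.27],[-0.35,-0.23,0.96]],[[-0.38,-0.16,-0.27],[-0.35,-0.23,0.96]],[[-0.4,-0.14,-0.27],[-0.35,-0.23,0.96]],[[-0.41,-0.09,-0.27],[-0.35,-0.23,0.96]]]
[[[-0.42,-0.05,-0.25],[-0.35,-0.23,0.96]],[[-0.43,-0.02,-0.25],[-0.35,-0.23,0.96]],[[-0.43,0.03,-0.25],[-0.35,-0.23,0.96]],[[-0.43,0.06,-0.23],[-0.35,-0.23,0.96]],[[-0.43,0.11,-0.22],[-0.35,-0.23,0.96]]]
[[[-0.43,0.14,-0.22],[-0.35,-0.23,0.96]],[[-0.42,0.18,-0.2],[-0.35,-0.23,0.96]],[[-0.4,0.22,-0.18],[-0.35,-0.23,0.96]],[[-0.39,0.26,-0.17],[-0.35,-0.23,0.96]],[[-0.37,0.29,-0.16],[-0.35,-0.23,0.96]]]
[[[-0.36,0.32,-0.14],[-0.35,-0.23,0.96]]]
```

Call:
drive_tool --increments '[[[-0.34,-0.24,-0.27],[-0.35,-0.23,0.96]],[[-0.36,-0.21,-0.27],[-0.35,-0.23,0.96]],[[-0.38,-0.16,-0.27],[-0.35,-0.23,0.96]],[[-0.4,-0.14,-0.27],[-0.35,-0.23,0.96]],[[-0.41,-0.09,-0.27],[-0.35,-0.23,0.96]]]'

```text
t: 10.87
eef_pos: [471.3, -194.4, 191.6]
tcp_rot: [-3.085, -0.42, 0.93]
ft_force: [0.6, 0.1, -1.1]
opening: 0.207
```

Call:
drive_tool --increments '[[[-0.42,-0.05,-0.25],[-0.35,-0.23,0.96]],[[-0.43,-0.02,-0.25],[-0.35,-0.23,0.96]],[[-0.43,0.03,-0.25],[-0.35,-0.23,0.96]],[[-0.43,0.06,-0.23],[-0.35,-0.23,0.96]],[[-0.43,0.11,-0.22],[-0.35,-0.23,0.96]]]'

```text
t: 11.28
eef_pos: [423.0, -249.9, 201.4]
tcp_rot: [-3.082, -0.304, 0.526]
ft_force: [0.1, -0.5, -1.6]
opening: 0.205
```

Call:
drive_tool --increments '[[[-0.43,0.14,-0.22],[-0.35,-0.23,0.96]],[[-0.42,0.18,-0.2],[-0.35,-0.23,0.96]],[[-0.4,0.22,-0.18],[-0.35,-0.23,0.96]],[[-0.39,0.26,-0.17],[-0.35,-0.23,0.96]],[[-0.37,0.29,-0.16],[-0.35,-0.23,0.96]]]'

```text
t: 11.7
eef_pos: [374.4, -305.6, 211.2]
tcp_rot: [-3.125, -0.197, 0.134]
ft_force: [0.5, -0.3, -0.9]
opening: 0.203
```

Call:
drive_tool --increments '[[[-0.36,0.32,-0.14],[-0.35,-0.23,0.96]],[[0,0,0],[0,0,0]],[[0,0,0],[0,0,0]]]'

```text
t: 11.95
eef_pos: [365.3, -316.2, 213.2]
tcp_rot: [-3.138, -0.179, 0.062]
ft_force: [-0.4, -0.4, -0.9]
opening: 0.206
```

```bash
python3 wr.py pics/w10.png;  python3 - <<'E'
from plan import *
H=np.array([399.6,-314.95,70.2]); RH=Ro.from_euler('xyz',[-3.1415,-.177,.064]).as_matrix()
Rc=Ro.from_euler('z',.066).as_matrix(); a=np.radians(35)
go(H+Rc@[-58*np.sin(a),0,58*np.cos(a)]+[0,0,0],RH)
E
```

```text
12.0 [ 365.4 -316.   213.2] [-3.138 -0.179  0.062] [ 0.1 -0.2 -1.7] 0.205 [-0.94  0.22  1.95  0.2   0.89  0.45]
t 12.0 dp [  1.   -1.2 -95.5] rot [-0.003 -0.002 -0.002] rows 4
[[[-0.13,0.01,0.78],[-0.01,-0.01,-0.0]],[[-0.14,0.02,0.79],[-0.01,-0.01,-0.0]],[[-0.13,0.01,0.78],[-0.01,-0.01,-0.0]],[[-0.13,0.01,0.79],[-0.01,-0.01,-0.0]]]
```

View pics/w10.png

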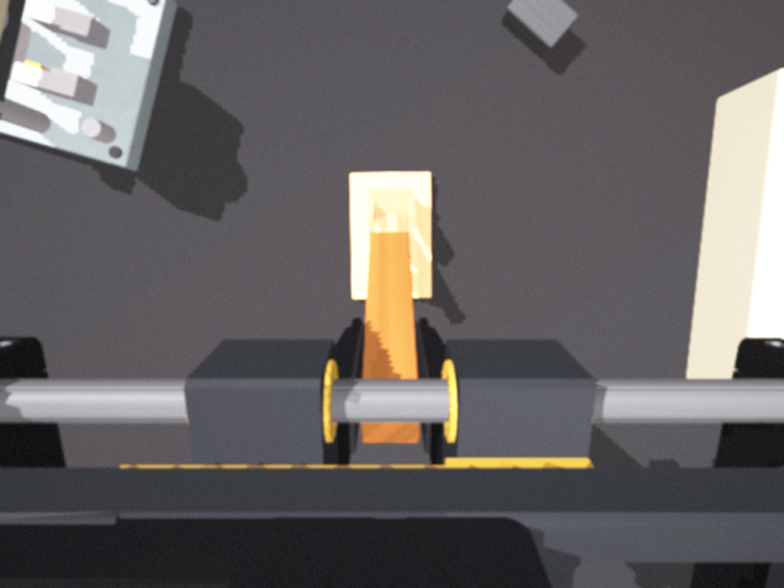

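Call:
drive_tool --increments '[[[-0.13,0.01,0.78],[-0.01,-0.01,0]],[[-0.13,0.01,0.78],[-0.01,-0.01,0]],[[-0.13,0.01,0.78],[0,0,0]],[[-0.13,0.01,0.78],[0,0,0]],[[0,0,0],[0,0,0]]]'

```text
t: 12.42
eef_pos: [366.2, -316.0, 115.4]
tcp_rot: [-3.136, -0.175, 0.061]
ft_force: [-0.3, 0.4, -0.4]
opening: 0.208
```

Call:
drive_tool --increments '[[[0,0,0],[0,0,0]]]'

```text
t: 12.5
eef_pos: [366.6, -316.8, 118.2]
tcp_rot: [-3.138, -0.176, 0.061]
ft_force: [0.4, 1.0, -0.4]
opening: 0.209
```

```bash
python3 wr.py pics/w11.png;  python3 - <<'E'
from plan import *
H=np.array([399.6,-314.95,70.2]); RH=Ro.from_euler('xyz',[-3.1415,-.177,.064]).as_matrix()
Rc=Ro.from_euler('z',.066).as_matrix(); a=np.radians(35)
go(H+Rc@[-1*np.sin(a),0,1*np.cos(a)],RH,n=5)
E
```

```text
12.55 [ 366.9 -317.3  119.1] [-3.14  -0.177  0.061] [ 0.   0.9 -0. ] 0.208 [-0.94  0.36  2.06  0.25  0.64  0.37]
t 12.55 dp [ 32.2   2.3 -48.1] rot [-0.001  0.    -0.003] rows 5
[[[0.16,-0.0,0.35],[-0.0,0.0,-0.01]],[[0.15,-0.0,0.36],[-0.0,0.0,-0.01]],[[0.16,-0.0,0.35],[-0.0,0.0,-0.01]],[[0.15,-0.01,0.35],[-0.0,0.0,-0.01]],[[0.16,0.0,0.36],[-0.0,0.0,-0.01]]]
```

View pics/w11.png

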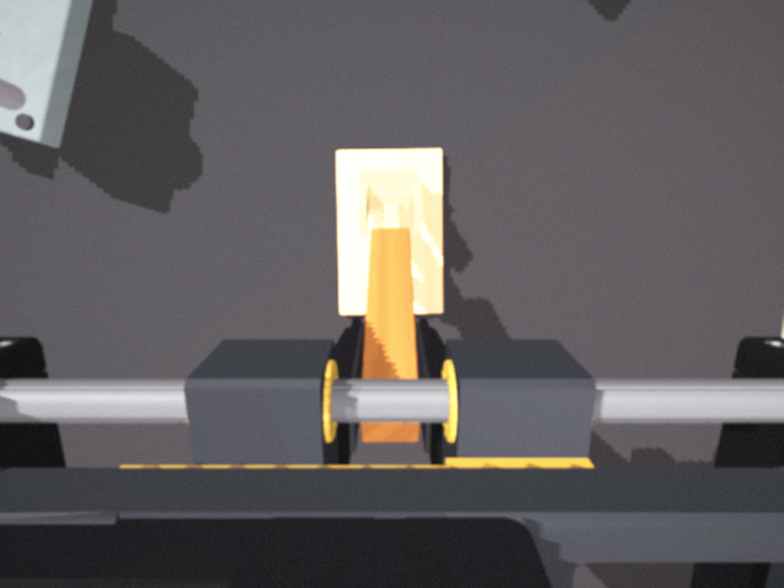

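Call:
drive_tool --increments '[[[0.19,0,0.34],[0,0,-0.01]],[[0.155,0,0.355],[0,0,-0.01]],[[0.155,0,0.355],[0,0,-0.01]],[[0.155,0,0.355],[0,0,-0.01]],[[0.155,0,0.355],[0,0,0]]]'

```text
t: 12.97
eef_pos: [400.5, -315.3, 70.0]
tcp_rot: [-3.141, -0.177, 0.064]
ft_force: [-16.7, -0.9, 29.9]
opening: 0.206
```

Call:
drive_tool --increments '[[[0,0,0],[0,0,0]],[[0,0,0],[0,0,0]]]'

```text
t: 13.13
eef_pos: [400.1, -315.1, 70.0]
tcp_rot: [-3.14, -0.176, 0.064]
ft_force: [-0.0, 0.6, -1.2]
opening: 0.209
```

```bash
python3 wr.py pics/w12.png
```

```text
13.18 [ 400.  -315.1   70.3] [-3.141 -0.177  0.064] [-0.2 -0.5 -1.1] 0.203 [-0.88  0.47  2.06  0.28  0.53  0.39]
```

View pics/w12.png

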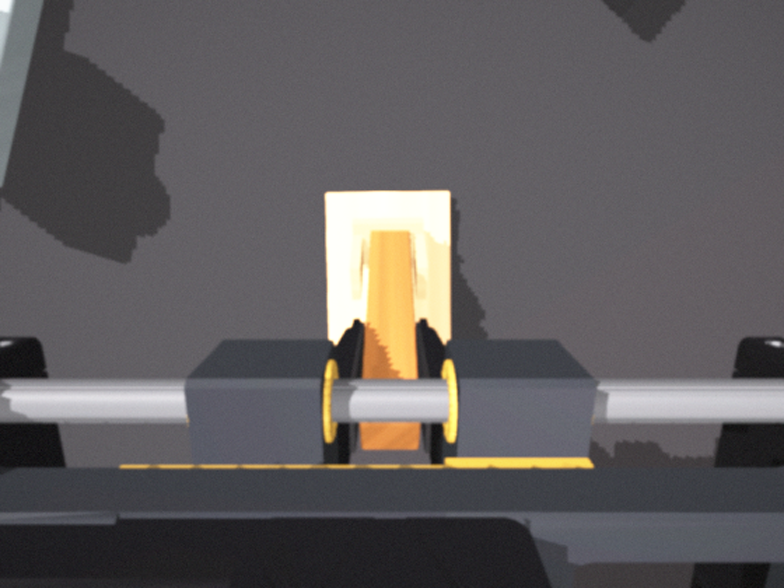

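Call:
drive_tool --increments '[[[0,0,0],[0,0,0]],[[0,0,0],[0,0,0]],[[0,0,0],[0,0,0]],[[0,0,0],[0,0,0]],[[0,0,0],[0,0,0]]]' --jaw 0.2

```text
t: 13.6
eef_pos: [399.7, -315.6, 71.2]
tcp_rot: [3.141, -0.177, 0.063]
ft_force: [0.5, -0.2, -0.8]
opening: 0.497
```

```bash
python3 wr.py pics/w13.png
```

```text
13.65 [ 399.7 -315.5   71.2] [ 3.142 -0.177  0.063] [0.3 0.5 0.5] 0.541 [-0.88  0.46  2.06  0.28  0.53  0.39]
```

View pics/w13.png

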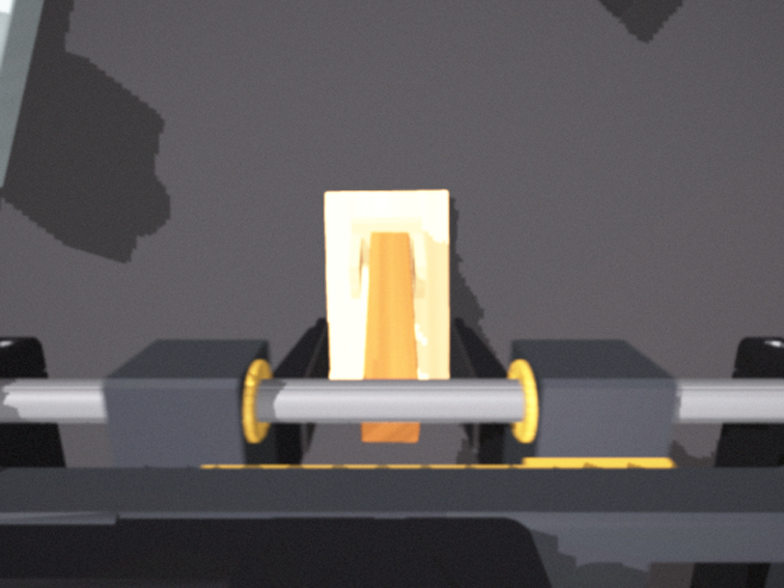

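Run:
```python
from plan import *
s,p,R=state()
p1=p-145*R[:,2]+[0,0,100]
r,pc,Rc=rows(p,R,p1,R); print(str(r).replace(" ",""))
F=np.array([546.,-23.2,0]); yaw=-.210; Rf=Ro.from_euler('z',yaw).as_matrix()
R2=Rt(yaw+np.pi/2,np.radians(-22))
p2=F+Rf@[0,44,47]+19*R2[:,2]-210*R2[:,2]+[0,0,60]
r,_,_=rows(pc,Rc,p2,R2); print(p2,len(r))
for i in range(0,len(r),5): print(str(r[i:i+5]).replace(" ",""))
```

```text
[[[0.07,0.0,-0.9],[0.0,0.0,0.0]],[[0.06,0.0,-0.9],[0.0,0.0,0.0]],[[0.07,0.0,-0.9],[0.0,0.0,0.0]],[[0.06,0.0,-0.91],[0.0,0.0,0.0]],[[0.07,0.0,-0.9],[0.0,0.0,0.0]],[[0.06,0.0,-0.9],[0.0,0.0,0.0]],[[0.07,0.0,-0.9],[0.0,0.0,0.0]],[[0.06,0.0,-0.9],[0.0,0.0,0.0]],[[0.07,0.0,-0.9],[0.0,0.0,0.0]]]
[570.08751211  89.81133463 284.09211622] 17
[[[0.42,-0.77,0.13],[-0.1,-0.35,-0.96]],[[0.47,-0.74,0.12],[-0.1,-0.35,-0.96]],[[0.54,-0.7,0.09],[-0.1,-0.35,-0.96]],[[0.59,-0.66,0.08],[-0.1,-0.35,-0.96]],[[0.64,-0.61,0.05],[-0.1,-0.35,-0.96]]]
[[[0.69,-0.56,0.03],[-0.1,-0.35,-0.96]],[[0.73,-0.51,0.0],[-0.1,-0.35,-0.96]],[[0.76,-0.45,-0.02],[-0.1,-0.35,-0.96]],[[0.8,-0.38,-0.04],[-0.1,-0.35,-0.96]],[[0.82,-0.33,-0.08],[-0.1,-0.35,-0.96]]]
[[[0.85,-0.26,-0.09],[-0.1,-0.35,-0.96]],[[0.85,-0.19,-0.13],[-0.1,-0.35,-0.96]],[[0.87,-0.13,-0.14],[-0.1,-0.35,-0.96]],[[0.87,-0.06,-0.18],[-0.1,-0.35,-0.96]],[[0.86,0.01,-0.19],[-0.1,-0.35,-0.96]]]
[[[0.86,0.07,-0.23],[-0.1,-0.35,-0.96]],[[0.84,0.15,-0.24],[-0.1,-0.35,-0.96]]]
```

Call:
drive_tool --increments '[[[0,0,-0.9],[0,0,0]],[[0,0,-0.9],[0,0,0]],[[0.1,0,-0.9],[0,0,0]],[[0.1,0,-0.9],[0,0,0]],[[0.1,0,-0.9],[0,0,0]]]'

```text
t: 14.07
eef_pos: [384.5, -316.3, 207.0]
tcp_rot: [3.142, -0.177, 0.063]
ft_force: [0.0, -0.1, -0.4]
opening: 0.597
```

Call:
drive_tool --increments '[[[0.07,0,-0.9],[0,0,0]],[[0.07,0,-0.9],[0,0,0]],[[0.07,0,-0.9],[0,0,0]],[[0.07,0,-0.9],[0,0,0]]]'

```text
t: 14.4
eef_pos: [373.7, -316.9, 314.9]
tcp_rot: [3.141, -0.177, 0.063]
ft_force: [0.3, 0.3, -0.4]
opening: 0.6
```

Call:
drive_tool --increments '[[[0.42,-0.77,0.13],[-0.1,-0.35,-0.96]],[[0.47,-0.74,0.12],[-0.1,-0.35,-0.96]],[[0.54,-0.7,0.09],[-0.1,-0.35,-0.96]],[[0.59,-0.66,0.08],[-0.1,-0.35,-0.96]],[[0.64,-0.61,0.05],[-0.1,-0.35,-0.96]]]'

```text
t: 14.82
eef_pos: [431.8, -196.4, 304.8]
tcp_rot: [3.062, -0.019, 0.446]
ft_force: [0.3, -1.0, -0.0]
opening: 0.6
```

Call:
drive_tool --increments '[[[0.69,-0.56,0.03],[-0.1,-0.35,-0.96]],[[0.73,-0.51,0.0],[-0.1,-0.35,-0.96]],[[0.76,-0.45,-0.02],[-0.1,-0.35,-0.96]],[[0.8,-0.38,-0.04],[-0.1,-0.35,-0.96]],[[0.82,-0.33,-0.08],[-0.1,-0.35,-0.96]]]'

```text
t: 15.23
eef_pos: [489.5, -76.5, 296.0]
tcp_rot: [3.047, 0.156, 0.817]
ft_force: [-0.3, -0.3, 0.1]
opening: 0.599
```

Call:
drive_tool --increments '[[[0.85,-0.26,-0.09],[-0.1,-0.35,-0.96]],[[0.85,-0.19,-0.13],[-0.1,-0.35,-0.96]],[[0.87,-0.13,-0.14],[-0.1,-0.35,-0.96]],[[0.87,-0.06,-0.18],[-0.1,-0.35,-0.96]],[[0.86,0.01,-0.19],[-0.1,-0.35,-0.96]]]'

```text
t: 15.65
eef_pos: [547.3, 43.2, 287.0]
tcp_rot: [3.1, 0.324, 1.202]
ft_force: [0.8, -0.4, 0.7]
opening: 0.6
```

Call:
drive_tool --increments '[[[0.86,0.07,-0.23],[-0.1,-0.35,-0.96]],[[0.84,0.15,-0.24],[-0.1,-0.35,-0.96]],[[0,0,0],[0,0,0]],[[0,0,0],[0,0,0]]]'

```text
t: 15.98
eef_pos: [570.0, 91.1, 282.8]
tcp_rot: [3.14, 0.382, 1.363]
ft_force: [-0.5, -0.2, -0.2]
opening: 0.602
```

```bash
python3 wr.py pics/w14.png
```

```text
16.03 [569.8  90.1 283.3] [3.14  0.382 1.361] [ 0.4 -0.2 -0.2] 0.601 [ 0.22  0.43  1.46 -0.35  1.42  0.51]
```

View pics/w14.png

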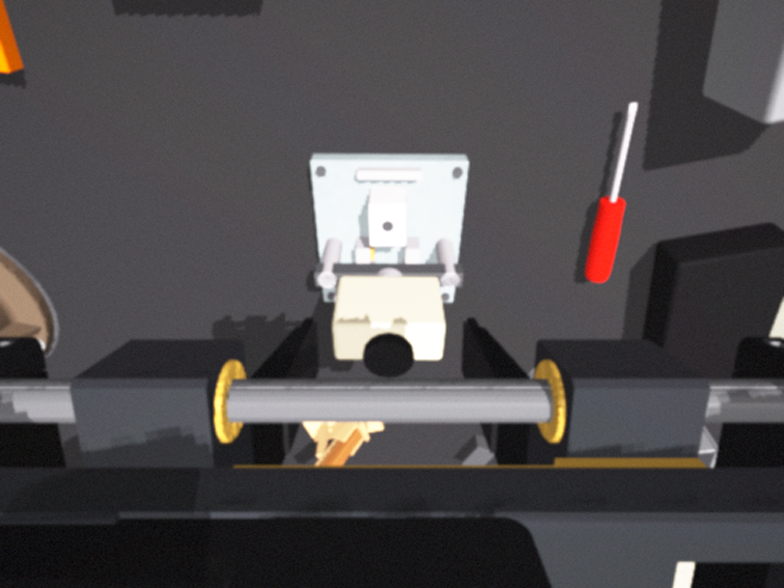

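Run:
```python
from plan import *
import pickle
p=pickle.load(open("w.pkl","rb"))
F=np.array([546.,-23.2,0]); yaw=-.210; Rf=Ro.from_euler('z',yaw).as_matrix()
# backproject hole centre at z=60
uv=np.array([387,226])/1.4-.15
W=np.array(p["world_to_cam"]); C=-W[:3,:3].T@W[:3,3]
d=W[:3,:3].T@np.array([(uv[0]-p["cx"])/f(p),(uv[1]-p["cy"])/f(p),1]); X=C+d*(60-C[2])/d[2]
print("spacer",X.round(1),"fix",(Rf.T@(X-F)).round(1))
S=Rf.T@(X-F)
bx=[(b@Rf.T+F,(0,180,0)) for b in FIX[:4]+FIX[5:]]+[((box(-17,17,-22,22,0,40)+[S[0],S[1],20])@Rf.T+F,(255,0,0))]
crop(p,proj(p,X)[0],60,6.5,"pics/w14c.png",bx)
```

```text
spacer [553.1  18.9  60. ] fix [-1.8 42.6 60. ]
```

View pics/w14c.png

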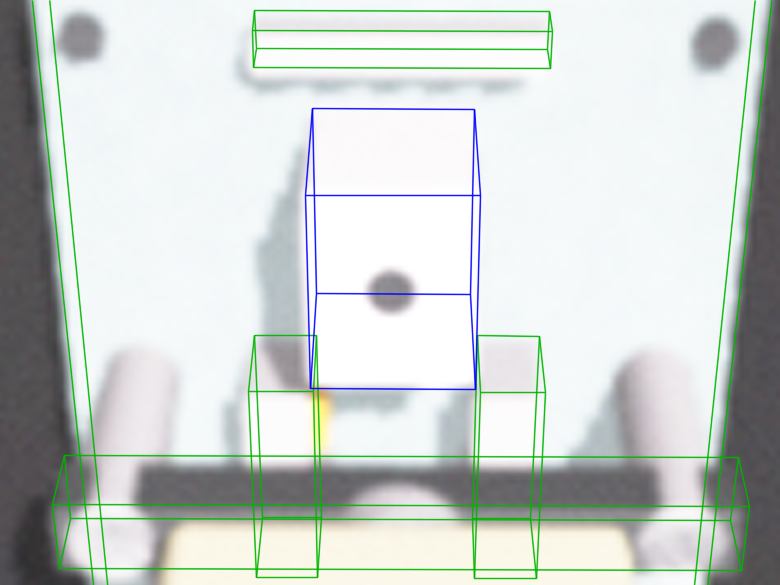

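Run:
```python
from plan import *
yaw=-.210
R2=Rt(yaw+np.pi/2,np.radians(-22)); X=np.array([553.1,18.9,47])
s,p,R=state()
a=X+19*R2[:,2]-110*R2[:,2]
r,pc,Rc=rows(p,R,a,R2); print(str(r).replace(" ",""))
r,pc,Rc=rows(pc,Rc,X+19*R2[:,2],R2); print(str(r).replace(" ",""),X+19*R2[:,2])
```

```text
[[[0.11,-0.01,0.86],[0.0,-0.0,-0.0]],[[0.12,-0.01,0.87],[0.0,-0.0,-0.0]],[[0.11,-0.01,0.86],[0.0,-0.0,-0.0]],[[0.11,-0.01,0.87],[0.0,-0.0,-0.0]],[[0.12,-0.01,0.86],[0.0,-0.0,-0.0]],[[0.11,-0.01,0.86],[0.0,-0.0,-0.0]]]
[[[-0.0,-0.0,0.92],[0.01,-0.01,-0.0]],[[-0.0,-0.0,0.91],[0.01,-0.01,-0.0]],[[-0.0,-0.0,0.92],[0.01,-0.01,-0.0]],[[-0.0,0.0,0.92],[0.01,-0.01,-0.0]]] [551.61628139  11.93884024  29.38350676]
```

Call:
drive_tool --increments '[[[0.14,-0.01,0.86],[0,0,0]],[[0.14,-0.01,0.86],[0,0,0]],[[0.13,-0.01,0.86],[0,0,0]],[[0.13,-0.01,0.86],[0,0,0]],[[0.14,-0.02,0.86],[0,0,0]]]'

```text
t: 16.45
eef_pos: [562.0, 60.1, 156.0]
tcp_rot: [3.138, 0.381, 1.357]
ft_force: [0.0, -0.5, 1.3]
opening: 0.6
```

Call:
drive_tool --increments '[[[0,-0.01,0.86],[0,0,0]],[[0,0,0.46],[0,0,0]],[[0,0,0],[0,0,0]],[[0,0,0],[0,0,0]]]'

```text
t: 16.78
eef_pos: [559.0, 46.2, 120.1]
tcp_rot: [3.139, 0.382, 1.358]
ft_force: [0.3, -0.8, 0.3]
opening: 0.603
```

```bash
python3 wr.py pics/w15.png
python3 - <<'E'
from plan import *
yaw=-.210
R2=Rt(yaw+np.pi/2,np.radians(-22)); X=np.array([553.1,18.9,47])
go(X+19*R2[:,2],R2)
E
```

```text
16.83 [559.5  46.7 120.8] [3.138 0.381 1.358] [-0.2 -0.2  1. ] 0.598 [ 0.15  0.56  1.71 -0.42  1.05  0.6 ]
t 16.83 dp [ -7.9 -34.8 -91.4] rot [ 0.003 -0.003 -0.003] rows 4
[[[0.01,-0.01,0.82],[0.01,-0.01,-0.01]],[[0.01,-0.0,0.81],[0.01,-0.01,-0.01]],[[0.0,-0.01,0.82],[0.01,-0.01,-0.01]],[[0.01,-0.0,0.82],[0.01,-0.01,-0.01]]]
```

View pics/w15.png

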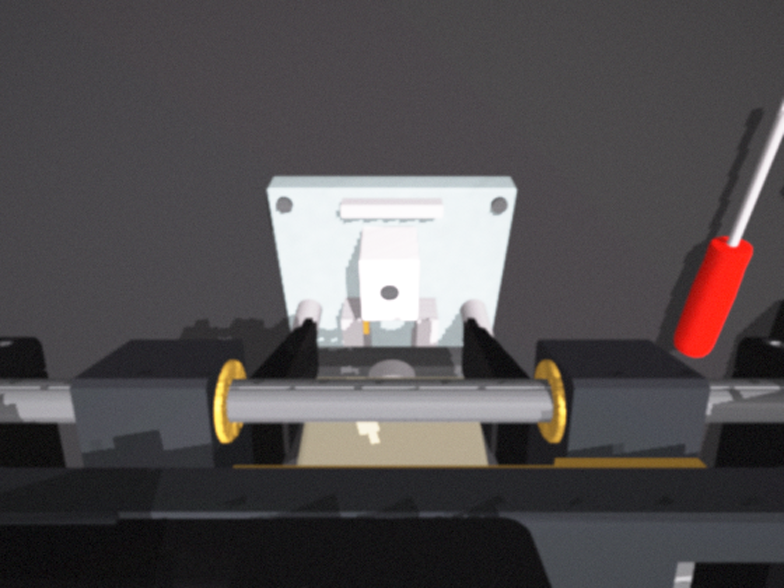

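Call:
drive_tool --increments '[[[0.01,-0.01,0.82],[0,0,0]],[[0.01,0,0.82],[0,0,0]],[[0.01,0,0.82],[0,0,0]],[[0.01,0,0.6],[0,0,0]],[[0,0,0.2],[0,0,0]]]'

```text
t: 17.25
eef_pos: [551.3, 12.1, 27.7]
tcp_rot: [3.14, 0.382, 1.36]
ft_force: [1.5, -0.4, -0.2]
opening: 0.597
```

Call:
drive_tool --increments '[[[0,0,0],[0,0,0]],[[0,0,0],[0,0,0]]]'

```text
t: 17.42
eef_pos: [552.5, 13.0, 29.7]
tcp_rot: [3.137, 0.381, 1.359]
ft_force: [-0.4, -0.1, 0.3]
opening: 0.603
```

```bash
python3 wr.py pics/w16.png
```

```text
17.47 [552.7  13.1  29.9] [3.137 0.381 1.359] [0.6 0.2 0.1] 0.602 [ 0.09  0.67  1.81 -0.5   0.84  0.68]
```

View pics/w16.png

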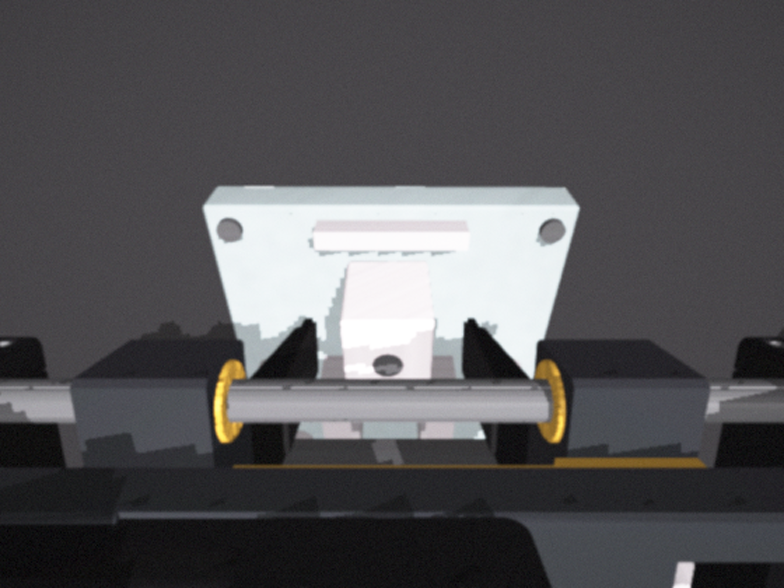

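Centred on the spacer (hole at 388, finger midline about 391). Closing.

Call:
drive_tool --increments '[[[0,0,0],[0,0,0]],[[0,0,0],[0,0,0]],[[0,0,0],[0,0,0]],[[0,0,0],[0,0,0]],[[0,0,0],[0,0,0]]]' --jaw -1

```text
t: 17.88
eef_pos: [551.9, 12.9, 28.8]
tcp_rot: [3.139, 0.382, 1.36]
ft_force: [0.3, 2.3, 3.3]
opening: 0.351
```

Call:
drive_tool --increments '[[[0,0,0],[0,0,0]],[[0,0,0],[0,0,0]]]'

```text
t: 18.05
eef_pos: [551.9, 12.9, 28.7]
tcp_rot: [3.139, 0.382, 1.36]
ft_force: [-0.4, 2.0, 6.0]
opening: 0.355
```

```bash
python3 wr.py pics/w17.png
python3 - <<'E'
from plan import *
s,p,R=state()
yaw=-.21;Rf=Ro.from_euler('z',yaw).as_matrix()
print((R.T@np.array([0,0,1])).round(3),(R.T@Rf@[0,1,0]).round(3))
E
```

```text
18.1 [551.9  12.9  28.8] [3.139 0.382 1.36 ] [-0.7  1.6  5.4] 0.359 [ 0.09  0.67  1.81 -0.5   0.84  0.68]
[-0.372  0.003 -0.928] [ 0.928  0.    -0.372]
```

View pics/w17.png

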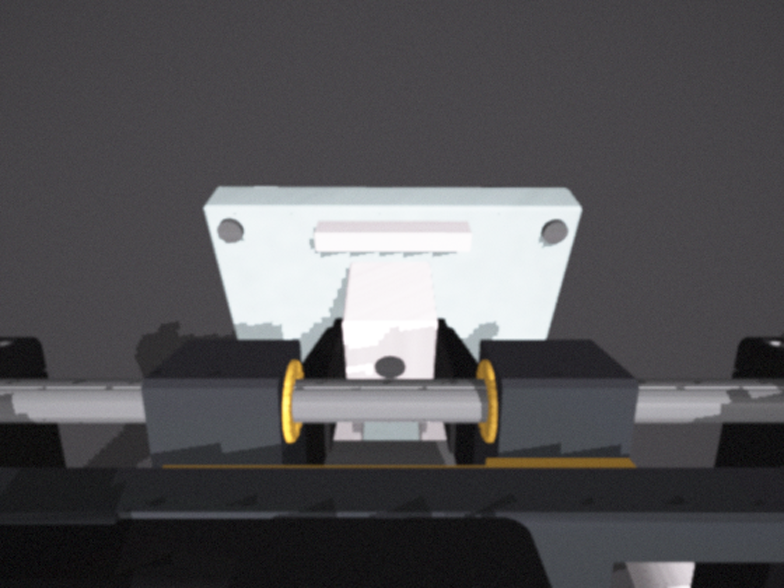

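Call:
drive_tool --increments '[[[0,0,-0.3],[0,0,0]],[[0,0,-0.6],[0,0,0]],[[0,0,-0.9],[0,0,0]],[[0,0,-0.9],[0,0,0]],[[0,0,-0.9],[0,0,0]]]'

```text
t: 18.52
eef_pos: [559.5, 52.8, 129.9]
tcp_rot: [3.14, 0.381, 1.361]
ft_force: [0.0, -0.3, -1.5]
opening: 0.353
```

Call:
drive_tool --increments '[[[0,0,-0.6],[0,0,0]],[[0,0,0],[0,0,0]]]'

```text
t: 18.68
eef_pos: [562.6, 60.2, 148.7]
tcp_rot: [3.134, 0.379, 1.359]
ft_force: [0.0, -0.3, -2.0]
opening: 0.353
```

Run:
```python
from plan import *
Rf=Ro.from_euler('z',-.211).as_matrix()
c=np.array([453.8,303.3,0])+Rf@[0,38,0]
off=np.array([553.1,18.9,20])-np.array([551.9,12.9,28.8])
R2=Ro.from_euler('xyz',[3.139,.382,1.36]).as_matrix()
print(c, c+[0,0,4]-off)
go(c+[0,0,4]-off+[0,0,120],R2)
```

```text
[461.7586374 340.4572347   0.       ] [460.5586374 334.4572347  12.8      ]
t 18.68 dp [-102.1  274.3  -15.9] rot [ 0.005 -0.003 -0.001] rows 11
[[[0.71,-0.48,-0.24],[0.01,-0.0,-0.0]],[[0.72,-0.47,-0.23],[0.01,-0.0,-0.0]],[[0.71,-0.48,-0.24],[0.01,-0.0,-0.0]],[[0.71,-0.47,-0.23],[0.01,-0.0,-0.0]],[[0.71,-0.48,-0.23],[0.01,-0.0,-0.0]]]
[[[0.72,-0.47,-0.24],[0.01,-0.0,-0.0]],[[0.71,-0.48,-0.23],[0.01,-0.0,-0.0]],[[0.71,-0.48,-0.23],[0.01,-0.0,-0.0]],[[0.71,-0.47,-0.24],[0.01,-0.0,-0.0]],[[0.72,-0.48,-0.23],[0.01,-0.0,-0.0]]]
[[[0.71,-0.48,-0.23],[0.01,-0.0,-0.0]]]
```

Call:
drive_tool --increments '[[[0.71,-0.48,-0.24],[0.01,0,0]],[[0.71,-0.48,-0.24],[0,0,0]],[[0.71,-0.48,-0.24],[0,0,0]],[[0.71,-0.48,-0.23],[0,0,0]],[[0.71,-0.48,-0.23],[0,0,0]]]'

```text
t: 19.1
eef_pos: [513.0, 183.8, 137.2]
tcp_rot: [-3.141, 0.383, 1.36]
ft_force: [1.0, 0.2, -2.2]
opening: 0.356
```

Call:
drive_tool --increments '[[[0.72,-0.47,-0.23],[0,0,0]],[[0.72,-0.47,-0.23],[0,0,0]],[[0.71,-0.48,-0.23],[0,0,0]],[[0.71,-0.48,-0.23],[0,0,0]],[[0.71,-0.48,-0.23],[0,0,0]]]'

```text
t: 19.52
eef_pos: [466.7, 308.5, 129.1]
tcp_rot: [3.141, 0.383, 1.36]
ft_force: [0.7, -0.3, -1.6]
opening: 0.352
```

Call:
drive_tool --increments '[[[0.71,-0.48,-0.23],[0,0,0]],[[0,0,0],[0,0,0]],[[0,0,0],[0,0,0]]]'

```text
t: 19.77
eef_pos: [457.5, 333.1, 127.5]
tcp_rot: [3.141, 0.383, 1.363]
ft_force: [-0.5, -0.7, -2.5]
opening: 0.354
```

```bash
python3 wr.py pics/w18.png
python3 - <<'E'
from plan import *
import pickle
p=pickle.load(open("w.pkl","rb"))
t=np.array([453.8,303.3,0]); Rf=Ro.from_euler('z',-.211).as_matrix()
bx=[(box(-60,60,-78,78,0,20)@Rf.T+t,(0,180,0)),(box(-56,56,2,74,4,20)@Rf.T+t,(0,180,0))]
s,pt,R=state(); off=np.array([1.2,6.,-8.8])
bx.append((box(-17,17,-22,22,0,40)@Rf.T+pt+off,(255,0,0)))
crop(p,proj(p,t)[0]+[0,-20],80,4.8,"pics/w18c.png",bx)
E
```

```text
19.82 [457.9 332.3 127.8] [3.141 0.383 1.361] [ 1.2 -0.7 -2. ] 0.355 [ 0.64  0.62  1.57 -0.26  1.26  0.97]
```

View pics/w18c.png

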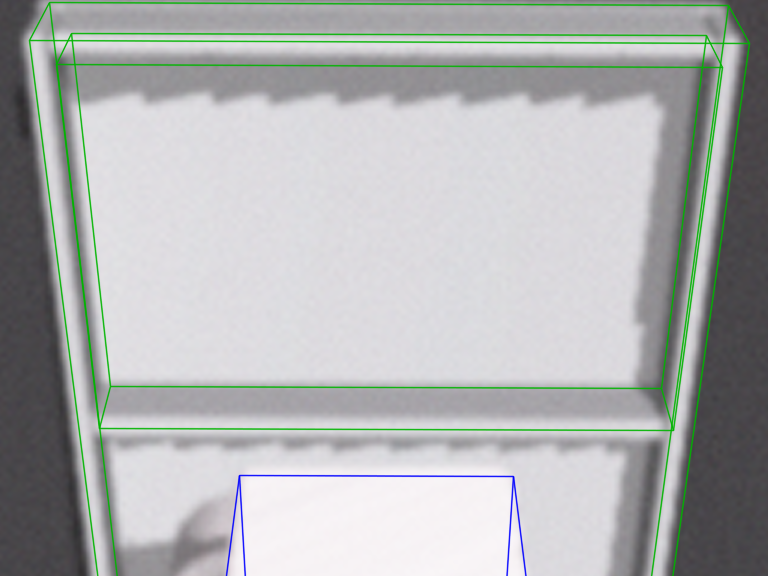

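View pics/w18.png

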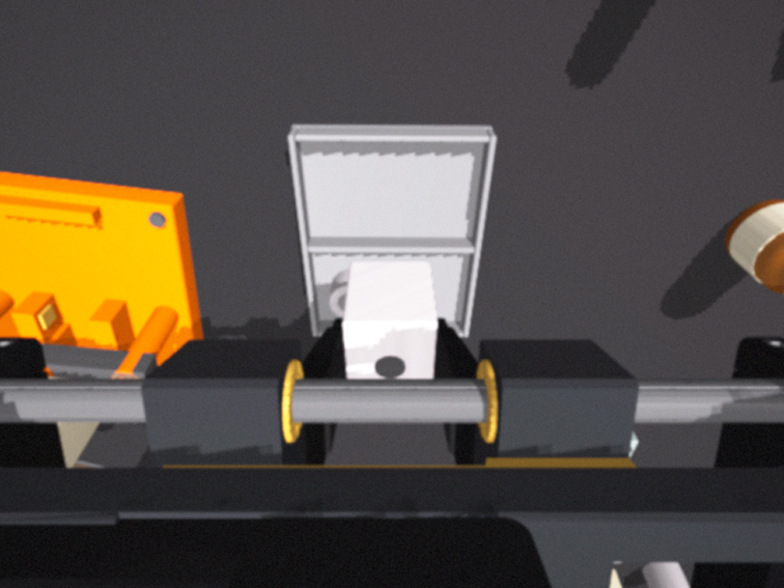

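Run:
```python
from plan import *
R2=Ro.from_euler('xyz',[3.139,.382,1.36]).as_matrix()
go([460.6,334.5,15.],R2)
```

```text
t 19.82 dp [   2.7    2.2 -112.8] rot [-0.002  0.001  0.001] rows 4
[[[0.37,0.02,0.86],[-0.01,0.0,0.0]],[[0.37,0.01,0.87],[-0.01,0.0,0.0]],[[0.38,0.02,0.86],[-0.01,0.0,0.0]],[[0.37,0.02,0.87],[-0.01,0.0,0.0]]]
```

Call:
drive_tool --increments '[[[0.37,0.02,0.86],[0,0,0]],[[0.37,0.02,0.86],[0,0,0]],[[0.37,0.02,0.86],[0,0,0]],[[0.19,0.01,0.44],[0,0,0]],[[0.15,0,0.35],[0,0,0]]]'

```text
t: 20.23
eef_pos: [461.1, 333.6, 17.3]
tcp_rot: [3.142, 0.383, 1.36]
ft_force: [-0.2, -0.6, -1.8]
opening: 0.354
```

Call:
drive_tool --increments '[[[0,0,0],[0,0,0]],[[0,0,0],[0,0,0]],[[0,0,0],[0,0,0]]]'

```text
t: 20.48
eef_pos: [461.7, 335.2, 20.1]
tcp_rot: [3.139, 0.38, 1.36]
ft_force: [0.4, -0.3, -2.4]
opening: 0.353
```

```bash
python3 wr.py pics/w19.png
```

```text
20.53 [461.7 335.3  20.2] [3.138 0.38  1.36 ] [-0.1  0.4 -1.4] 0.35 [ 0.64  0.76  1.63 -0.29  1.06  1.03]
```

View pics/w19.png

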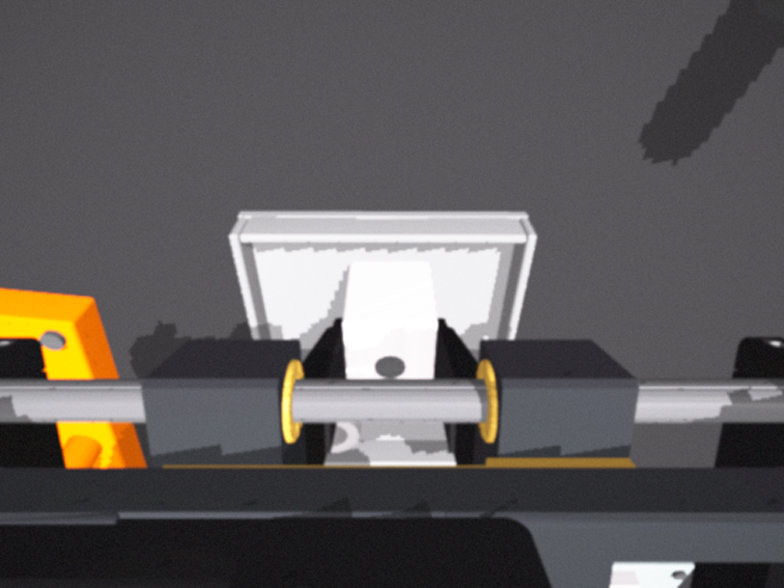

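Call:
drive_tool --increments '[[[0.04,0,0.1],[0,0,0]],[[0.03,0,0.08],[0,0,0]],[[0,0,0],[0,0,0]],[[0,0,0],[0,0,0]]]'

```text
t: 20.87
eef_pos: [461.0, 334.9, 13.1]
tcp_rot: [3.14, 0.382, 1.36]
ft_force: [-0.1, -0.1, -2.3]
opening: 0.355
```

Call:
drive_tool --increments '[[[0.012,0,0.03],[0,0,0]],[[0,0,0],[0,0,0]]]'

```text
t: 21.03
eef_pos: [461.1, 335.1, 12.8]
tcp_rot: [3.14, 0.382, 1.36]
ft_force: [-1.5, 0.1, 3.2]
opening: 0.358
```

Call:
drive_tool --increments '[[[0,0,0],[0,0,0]],[[0,0,0],[0,0,0]],[[0,0,0],[0,0,0]],[[0,0,0],[0,0,0]],[[0,0,0],[0,0,0]]]' --jaw 0.1

```text
t: 21.45
eef_pos: [461.1, 334.9, 12.1]
tcp_rot: [3.14, 0.382, 1.36]
ft_force: [-0.7, -0.6, -0.1]
opening: 0.545
```

Call:
drive_tool --increments '[[[0,0,-0.3],[0,0,0]],[[0,0,-0.6],[0,0,0]],[[0,0,-0.9],[0,0,0]],[[0,0,-0.9],[0,0,0]],[[0,0,-0.9],[0,0,0]]]'

```text
t: 21.87
eef_pos: [469.3, 374.9, 114.1]
tcp_rot: [3.14, 0.381, 1.36]
ft_force: [0.4, -0.6, -0.3]
opening: 0.549
```

Call:
drive_tool --increments '[[[0,0,-0.9],[0,0,0]],[[0,0,-0.9],[0,0,0]],[[0,0,-0.9],[0,0,0]],[[0,0,0],[0,0,0]],[[0,0,0],[0,0,0]]]'

```text
t: 22.28
eef_pos: [475.6, 404.5, 189.0]
tcp_rot: [3.138, 0.379, 1.36]
ft_force: [-0.3, -0.9, -0.3]
opening: 0.548
```

```bash
python3 wr.py pics/w20.png; python3 see.py
python3 - <<'E'
import pickle; from h import *
d=pickle.load(open("shots.pkl","rb"))
for n in d: cv2.imwrite(f"pics/{n}20.png",d[n]["pixels"])
p=d["scene"]; a=[]
for i,X in enumerate(([540,-20,40],[419,-312,30],[453,304,0])): crop(p,proj(p,X)[0],40,6,f"pics/q{i}.png"); a.append(cv2.imread(f"pics/q{i}.png"))
t=d["top"]; crop(t,proj(t,[419,-312,30])[0],40,6,"pics/q3.png"); a.append(cv2.imread("pics/q3.png"))
cv2.imwrite("pics/q20.png",cv2.resize(np.vstack([np.hstack(a[:2]),np.hstack(a[2:])]),(800,600)))
E
```

```text
22.33 [475.2 403.8 187.6] [3.14  0.381 1.36 ] [ 0.6 -0.   0.1] 0.545 [ 0.71  0.64  1.34 -0.23  1.47  0.98]
```

View pics/w20.png

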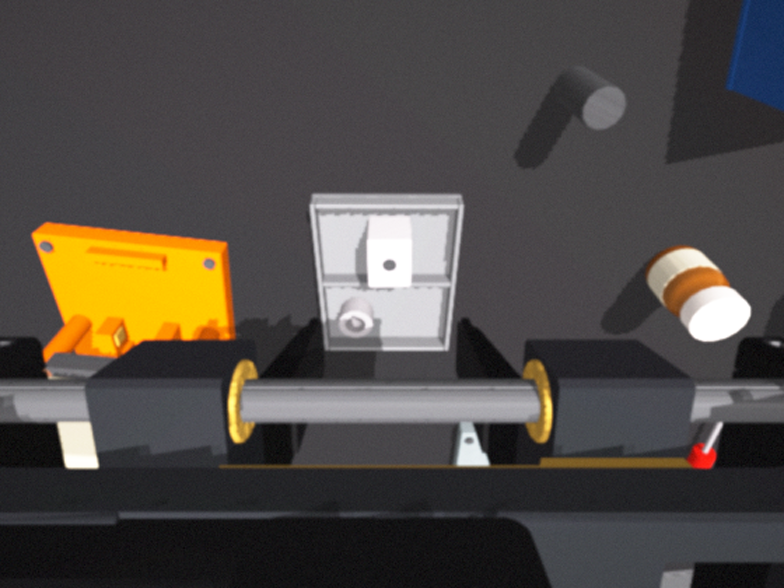

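View pics/q20.png

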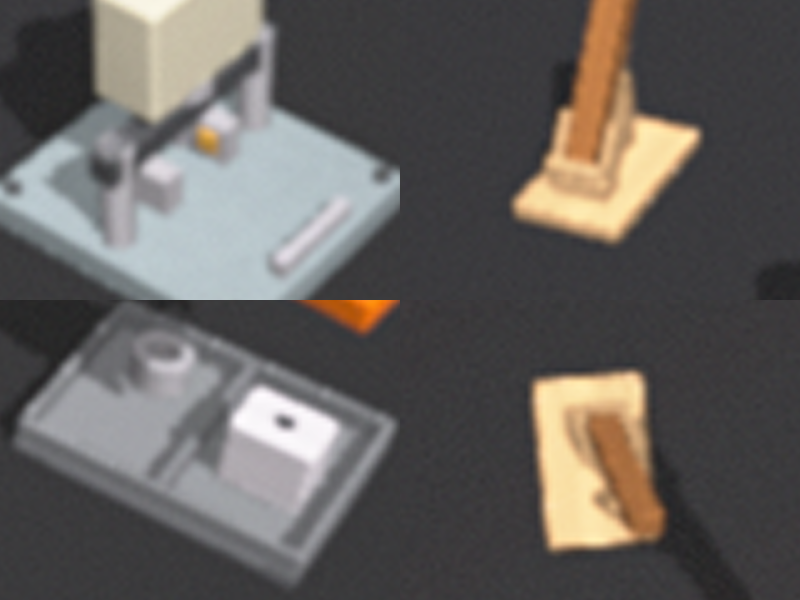

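View pics/scene20.png

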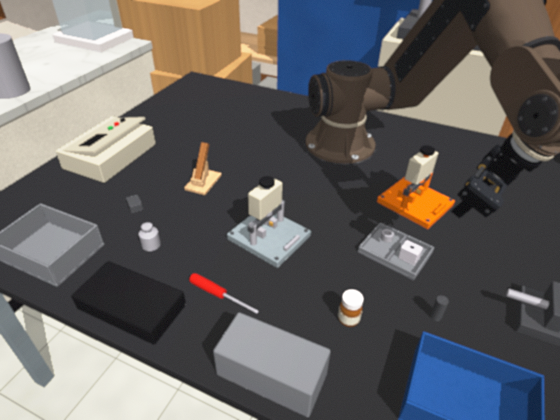

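```bash
python3 -c "
import cv2
im=cv2.imread('pics/top20.png')[150:270,220:440];cv2.imwrite('pics/t20c.png',cv2.resize(im,None,fx=3.5,fy=3.5,interpolation=cv2.INTER_CUBIC))"
```

```text
(no output)
```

View pics/t20c.png

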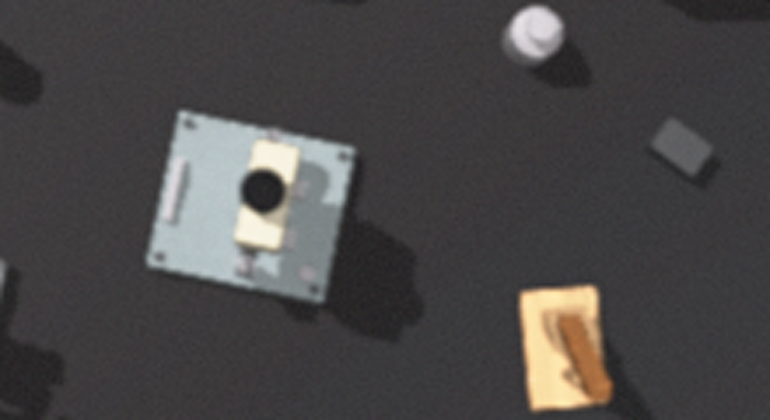

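The fixture is empty, the plug stands in its place at (308,273) in the crop, and the block is home at (585,355). I'm handing the job in.

```bash
python3 -c "
from cell import env
print(env.job_done()); print(env.state()['t'])"
```

```text
the job is handed in; nothing more can be done
None
the job is handed in; nothing more can be done
```

The job is done and handed in at about 22.4 s of the 72 s allowed; no verdict was reported.

- **Knocking out:** I took the block from its cradle and pushed the spacer out with it, leaning 55 degrees under the bridge. The spacer's origin ended at about y = +43 mm in the fixture, past the 31 mm needed. The highest force I read while pushing was about 9 N.
- **Block:** It went back into the cradle and looked the same as before in the wrist pictures, about 1 mm to one side between the cheeks. It met the foot stop with a brief force of about 34 N at the wrist and slid slightly in the grip. It settled home when released.
- **Spacer:** I lifted it with the gripper tilted away from the head and set it down in the empty compartment with light contact.

The last pictures show the spacer upright in the empty compartment, the fixture empty, and the bush, plug and other bystanders where they were, with the gripper clear of everything. The scene and top cameras disagreed by about 4 mm on positions, so I used the wrist camera for the final alignments. No check failed.

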